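# Open the screw-top sample keeper and gauge the pots

### The job

Unscrew the clear dome lid of the sample keeper until its thread lets go, lift it off and stand it the right way up, fully on the grey mat. Move every sample pot from the keeper onto the steel tray, standing upright, and there set the bridge gauge squarely down over each pot so that its foot reads the height, holding it still for a second: the shortest pot first, then the next taller. Finally put the gauge back upright on its cork pad, fully on it, and leave the cup and the bottle alone.

Things in the scene. Friction and masses are not known exactly. Their poses are not given: they have to be found in the camera images.
- keeper: Fixed sample keeper: white round base, foot flange 190 mm across and 4 mm high, on it a disc 138 mm across whose flat top, 28 mm above the counter, carries the pots; a rim 4 mm high runs round the edge of the disc (inner radius 66 mm). Origin on the counter at its centre, z up. The clear lid is screwed onto it at the start.
- lid: Loose clear dome lid, 172 mm across, 92 mm high, 200 to 330 g; white bar handle on top: 64 mm along its x, 14 mm thick along its y, from 92 to 124 mm above the lower edge. Origin at the centre of the lower edge, z up. At the start screwed on the keeper, lower edge 6 mm above the counter. Unscrews counter-clockwise from above, about 0.15 N m, rising 4 mm a turn; must rise 90 mm to clear the pots.
- thread (a joint): How far the lid has been unscrewed, rad: 0 screwed home, growing counter-clockwise from above; it cannot be lifted before about 1.9 turns; the thread lets go at 11.7 to 12.3, then the lid lifts straight off; stop at 15. Keeps its value once the lid is off.
- mat: Grey round mat, fixed, 224 mm across, 4 mm thick, where the lid is put. Origin on the counter at its centre.
- tray: Shallow steel tray, fixed, 200 mm (its x) by 260 mm (its y), floor 4 mm above the counter, rim 4 mm wide and 9 mm above the counter. Origin on the counter at its centre.
- gauge: Loose aluminium bridge gauge, about 0.4 kg: two legs (36 mm along x, 8 mm along y, centred at y = -36 and +36 mm), crossbar at 78 to 88 mm, on it a black grip block 24 by 24 mm from 88 to 134 mm above the soles. Origin midway between the soles, z up. Set down astride a pot it gives the height. Starts on the cork pad.
- foot (a joint): Sprung foot of the gauge, an 18 mm disc on its axis under the crossbar: upward travel, m, 0 to 0.045. At 0 the foot is 20 mm above the soles; with the gauge standing on the surface that carries the pot, it reads the pot height minus 0.020. The spring pushes down with 0.5 to 1.5 N.
- foot_tip (a point): Centre of the underside of the sprung foot of the gauge, on the gauge axis: 20 mm above the soles when fully down; on the top of the pot when gauging.
- pad: Round cork pad, fixed, 120 mm across, 4 mm thick, the home of the gauge. Origin on the counter at its centre.
- beaker: Bystander: black cup, 70 mm across, 85 mm high. Origin under its centre.
- squeezer: Bystander: squeeze bottle, 60 mm across, 170 mm high. Origin under its centre.
- pot_a: Loose white closed sample pot, plain cylinder 38 mm across and 28 mm high, 58 g, with a thick heavy bottom (centre of mass about 10 mm up). Origin at the centre of its underside, z along its axis. Stands under the lid on the keeper if present; two or three of the four pots (28, 38, 48, 58 mm high) are there.
- pot_b: Loose white closed sample pot, plain cylinder 38 mm across and 38 mm high, 68 g, with a thick heavy bottom (centre of mass about 10 mm up). Origin at the centre of its underside, z along its axis. Stands under the lid on the keeper if present; two or three of the four pots (28, 38, 48, 58 mm high) are there.
- pot_c: Loose white closed sample pot, plain cylinder 38 mm across and 48 mm high, 78 g, with a thick heavy bottom (centre of mass about 10 mm up). Origin at the centre of its underside, z along its axis. Stands under the lid on the keeper if present; two or three of the four pots (28, 38, 48, 58 mm high) are there.
- pot_d: Loose white closed sample pot, plain cylinder 38 mm across and 58 mm high, 88 g, with a thick heavy bottom (centre of mass about 10 mm up). Origin at the centre of its underside, z along its axis. Stands under the lid on the keeper if present; two or three of the four pots (28, 38, 48, 58 mm high) are there.
Not all that is in view belongs to the job. Of the things shaped like the lid, the clear one is meant.

How it is judged:
By the outcome, as a careful person would: the job done as asked, in the order asked, and still so for the second after the job is handed in, with the robot touching nothing.
Of pot_a, pot_b, pot_c, pot_d only 2 to 3 are there at a start; the rules pass over those that are not, and their reading is None.
At some moment in a run one of pot_a, pot_b, pot_c, pot_d may be knocked a few centimetres aside while the robot is not near it.
Once in a run the grip may slacken for a moment while it holds something.
It also fails if it takes over 210 s, if anything falls off the work surface, if the arm or the gripper's body presses on something with over 40 N, if the wrist force passes 120 N, or if a joint passes its speed limit or range.

### The arm

A 6-joint arm with a two-finger parallel gripper is mounted at the origin on the work surface. World frame = base frame: x ahead of the robot, y to its left, z up, the work surface at z = 0. Lengths are in mm, angles in rad, forces in N, time in s.
With the tool pointing down it reaches from about 275 to 775 mm from the base axis. Payload 14.6 kg.
Tool frame: the origin (TCP) lies at the very end of the fingers, on their centre line; the grasp point (between the pads) lies 19 mm behind it; x points along the fingers, y is the direction in which the jaws open and shut, and the axes are right-handed (so a half turn about x gives the same grasp; the last joint's range is limited). The gripper opens to 85 mm and grips with 20 to 120 N. Pads are 22 mm wide; open, the fingers measure 114 mm over their backs; the gripper's body (76 mm by 85 mm) begins 54 mm behind the grasp point. The pads swing forward as they close: fully open they stand 13 mm farther back than shut.
Start: joints at [1.048, 0.263, -0.048, 1.259, 0, 1.415], TCP at [188.775, 489.89, 231.278] pointing down, gripper open.
Joint ranges: [-2.65, 2.65], [-0.89, 1.7], [-1.18, 1.37], [-2.13, 2.11], [-1.35, 1.29], [-3.14, 3.14]. Speed limits (rad/s): [1.89, 1.89, 2.57, 2.79, 3.14, 3.14].

### API

Orientations are given as a unit quaternion [w, x, y, z].
In Python, from rig import ctrl, get_image, get_calibration, hand_in gives the robot as it stands.
- The arm moves only by the tool step_arm, never from a script. Its argument "series" is a list of rows, each a list of 3 entries, a list of its own where there are three numbers: the turn, a rotation vector about the tool's x, y, z in degrees, then the shift along the tool's x, y, z in cm, then the opening, from -1 (shut) to 1 (fully open), so that 0 is half open. In form: [[[rx, ry, rz], [dx, dy, dz], hand], ...]. A call has 1 to 5 rows; each row is the pose to reach, as a shift and turn from the pose measured when the call began, along the tool's axes at that moment; what a row does not reach only later rows make up. A row lasts 1/10 s, in which the tool goes at most 50 mm and 8.59 degrees, less where a joint would pass 70% of its speed; a pose out of reach is approached as far as the arm can. A call with a gripper value outside its range is refused whole. The fingers move at their own pace and stop on an object; the grip force is fixed at half the most. Time passes only in rows, so rows that repeat a pose let the fingers close. It gives the time, the measured TCP pose, the force and the opening at its end, in the units of the state.
- ctrl.state(): the state, without advancing time (a new reading comes with each control period).
- get_image(name): name is "side" or "top" or "wrist"; returns the picture (384x512x3 uint8, red, green, blue); there is no depth.
- get_calibration(name): a dict with "mtx" (3x3 intrinsics, pixels), "xyz" and "orientation" of the camera in the world. Camera axes: x right, y down, z forward; pixel columns grow to the right and rows downward; lengths in mm; the calibration is good to about 2 mm. The wrist camera is an equidistant fisheye: a pixel r from the principal point sees the ray r / f radians off the axis. A picture is of the moment at which its call begins: read the wrist's pose just before it. get_calibration takes no time and is no camera call; for the wrist camera it gives the pose at the moment of the call.
- hand_in(): hands the job in, once; it reports no verdict.
The state is a dict: "clock": time; "qpos": joint angles; "qd": joint speeds; "joint_efforts": joint torques, N m; "tcp_pos": TCP position; "orientation": TCP orientation; "ft_force": force on the tool from outside, world axes, zero at the start; "moment": the same for the moment, N m; "width": finger opening in mm.
Only numpy, scipy, OpenCV 4.12 (cv2) and the standard library are available. Lean on these libraries where they do the work, as an engineer would, in place of code of your own. Each camera call takes 0.05 s, during which the arm holds its last target. There are 200 camera calls.

## Working session

There is one attempt and no reset: what is moved stays moved. The work goes in short steps, Python scripts to look and compute and a tool call to move; the robot and the scene stay as the last step left them, time stands still between calls to the robot, and variables do not carry over. Pictures are saved under pics/ and viewed, about 12 in all and at most 16, crops included, and the job is handed in when it is done.

Besides the shell and the picture viewer there is one more tool, called after ">>>" as name(argument=value, ...) on one line, values as JSON. step_arm: Moves the arm, as the interface text tells. Its arguments: {"type":"object","properties":{"series":{"type":"array","items":{"type":"array"}}},"required":["series"]}

```bash
ls; mkdir -p pics; python3 - <<'E'
from rig import ctrl,get_image,get_calibration
import cv2,numpy as np
for n in ["side","top","wrist"]:
    c=get_calibration(n); print(n,{k:np.round(np.array(v),3).tolist() for k,v in c.items() if not isinstance(v,str)})
    im=get_image(n); cv2.imwrite(f"pics/{n}0.png",im[...,::-1])
print(ctrl.state())
E
```

```text
pics
side {'mtx': [[362.172, 0.0, 257.792], [0.0, 362.172, 194.663], [0.0, 0.0, 1.0]], 'xyz': [-193.727, -859.973, 677.02], 'orientation': [-0.46, 0.81, -0.32, 0.173]}
top {'mtx': [[367.342, 0.0, 252.445], [0.0, 367.342, 184.655], [0.0, 0.0, 1.0]], 'xyz': [378.448, -108.813, 1276.576], 'orientation': [0.026, -0.696, 0.716, -0.034]}
wrist {'mtx': [[297.319, 0.0, 256.566], [0.0, 297.319, 187.744], [0.0, 0.0, 1.0]], 'xyz': [116.051, 518.409, 373.577], 'orientation': [0.127, 0.814, 0.559, 0.087]}
{'clock': 0.15, 'qpos': array([ 1.04770436e+00,  2.63437515e-01, -4.87942352e-02,  1.25942178e+00,
        8.55056537e-06,  1.41549055e+00]), 'qd': array([ 0.00076115, -0.00158756,  0.0007641 , -0.00020868, -0.0008889 ,
        0.00109649]), 'joint_efforts': array([ 3.58635203e-03, -6.37824512e+01,  3.84648514e+01,  1.05525367e-02,
        9.30392190e-06,  8.54672813e-07]), 'tcp_pos': array([188.65778477, 489.69525123, 230.92175555]), 'orientation': array([ 0.69508068,  0.12901561,  0.69528806, -0.1295852 ]), 'ft_force': array([-0.10397004,  0.15594642, -0.90055022]), 'moment': array([ 0.04061202, -0.00223521, -0.01296969]), 'width': 85.54335232484702}
```

View pics/top0.png

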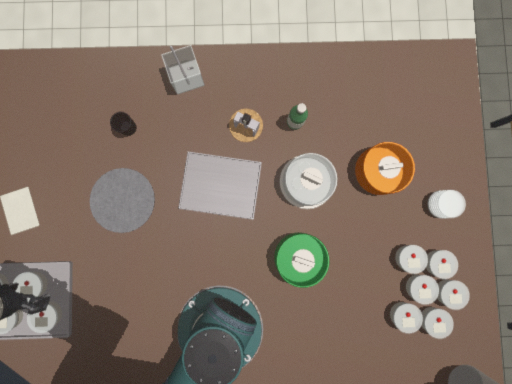

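View pics/side0.png

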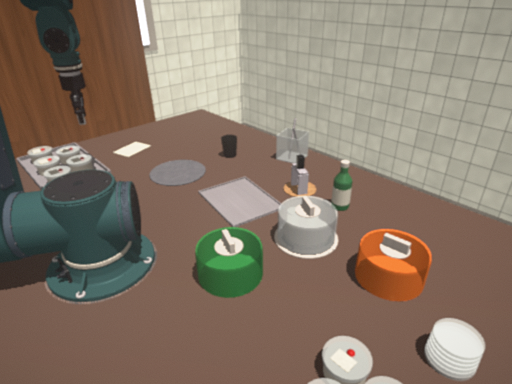

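Top view: the clear-lidded keeper is at about (308,181), the tray at (220,185), the gauge on cork at (246,124), the mat at (122,200), the cup at (123,124) and the bottle at (298,116). There are three lid-like candidates: green (303,261), orange (385,169) and clear/grey on a white flange (308,181). The clear one is the one meant. I'll confirm that in a crop.

```bash
cat > h.py <<'E'
from rig import ctrl,get_image,get_calibration
import cv2,numpy as np
from scipy.spatial.transform import Rotation as R
np.set_printoptions(precision=2,suppress=True)
def rot(q): return R.from_quat(np.roll(np.asarray(q,float),-1))
def ray(c,uv,fish=False):
    K=np.array(c["mtx"]); x=(np.atleast_2d(uv).astype(float)-K[:2,2])/[K[0,0],K[1,1]]
    if fish:
        r=np.linalg.norm(x,axis=1,keepdims=True)+1e-12; d=np.hstack([x/r*np.sin(r),np.cos(r)])
    else: d=np.hstack([x,np.ones((len(x),1))])
    return np.array(c["xyz"]),rot(c["orientation"]).apply(d)
def onz(c,uv,z,fish=False):
    o,d=ray(c,uv,fish); return o+d*((z-o[2])/d[:,2:])
def tri(c1,uv1,c2,uv2,f1=False,f2=False):
    o1,d1=ray(c1,uv1,f1);o2,d2=ray(c2,uv2,f2);d1=d1[0]/np.linalg.norm(d1);d2=d2[0]/np.linalg.norm(d2)
    A=np.stack([d1,-d2],1);t=np.linalg.lstsq(A,o2-o1,rcond=None)[0]
    p,q=o1+t[0]*d1,o2+t[1]*d2; return (p+q)/2,np.linalg.norm(p-q)
def to(p,jaw=None):
    """print the shift (cm, tool axes) and turn (deg) to TCP p, tool down, jaw line at world angle jaw (deg)"""
    s=ctrl.state(); r=rot(s["orientation"]); d=r.inv().apply(np.array(p)-s["tcp_pos"])/10
    y=r.apply([0,1,0]); a=np.degrees(np.arctan2(y[1],y[0])); jaw=a if jaw is None else jaw
    w=(jaw-a+90)%180-90; j=np.radians(a+w)
    yy=np.array([np.cos(j),np.sin(j),0]); xx=np.array([0,0,-1.]); T=R.from_matrix(np.stack([xx,yy,np.cross(xx,yy)],1))
    print("t",s["clock"],"tcp",s["tcp_pos"],"jaw %.1f w %.0f"%(a,s["width"]),"q",s["qpos"],"F",s["ft_force"])
    print("  shift cm",d,"turn deg",np.degrees((r.inv()*T).as_rotvec()), "rows %.1f"%(10*np.linalg.norm(d)/50))
E
python3 - <<'E'
from h import *
im=cv2.imread("pics/top0.png"); c=get_calibration("top"); 
crop=cv2.resize(im[95:235,165:350],None,fx=4,fy=4,interpolation=cv2.INTER_CUBIC); cv2.imwrite("pics/crop0.png",crop)
hsv=cv2.cvtColor(im,cv2.COLOR_BGR2HSV)
w=((hsv[...,1]<70)&(hsv[...,2]>85)).astype(np.uint8)
for nm,(x0,x1,y0,y1),z in [("keeper",(275,342,148,212),4),("tray",(172,268,148,222),9),("mat",(85,160,165,235),4)]:
    m=np.zeros_like(w); m[y0:y1,x0:x1]=(w if nm!="mat" else ((hsv[...,1]<60)&(hsv[...,2]>60)).astype(np.uint8))[y0:y1,x0:x1]
    cs=cv2.findContours(m,0,2)[0]; k=cv2.convexHull(max(cs,key=cv2.contourArea))
    P=onz(c,k[:,0]+0.0,z)[:,:2].astype(np.float32)
    print(nm,cv2.contourArea(k),cv2.minEnclosingCircle(P),cv2.minAreaRect(P))
cork=cv2.inRange(hsv,(8,90,90),(25,255,255)); m=np.zeros_like(cork); m[105:145,225:268]=cork[105:145,225:268]
k=cv2.convexHull(np.vstack(cv2.findContours(m,0,2)[0])); print("cork",cv2.minEnclosingCircle(onz(c,k[:,0]+0.,4)[:,:2].astype(np.float32)))
print("handle~",onz(c,[[312,180]],130),onz(c,[[298,116],[123,124]],[[80]]) if 0 else "")
to([0,0,300])
E
```

```text
keeper 2827.0 ((501.09857177734375, -312.9780578613281), 110.7948989868164) ((494.8032531738281, -319.56268310546875), (206.34939575195312, 205.98292541503906), 84.31134033203125)
tray 6624.5 ((477.50537109375, -7.820091247558594), 187.11090087890625) ((489.96588134765625, -10.335479736328125), (329.289306640625, 253.6450958251953), 88.33451080322266)
mat 3351.0 ((445.75946044921875, 328.9586181640625), 113.79451751708984) ((444.40789794921875, 329.2262878417969), (223.85447692871094, 224.84295654296875), 89.63115692138672)
cork ((698.0340576171875, -106.94194793701172), 61.491310119628906)
handle~ [[ 484.33 -310.17  130.  ]] 
t 0.15 tcp [188.66 489.7  230.92] jaw 68.9 w 86 q [ 1.05  0.26 -0.05  1.26  0.    1.42] F [-0.1   0.16 -0.9 ]
  shift cm [ -6.86 -52.48   0.  ] turn deg [-0.   -0.01  0.05] rows 10.6
```

View pics/crop0.png

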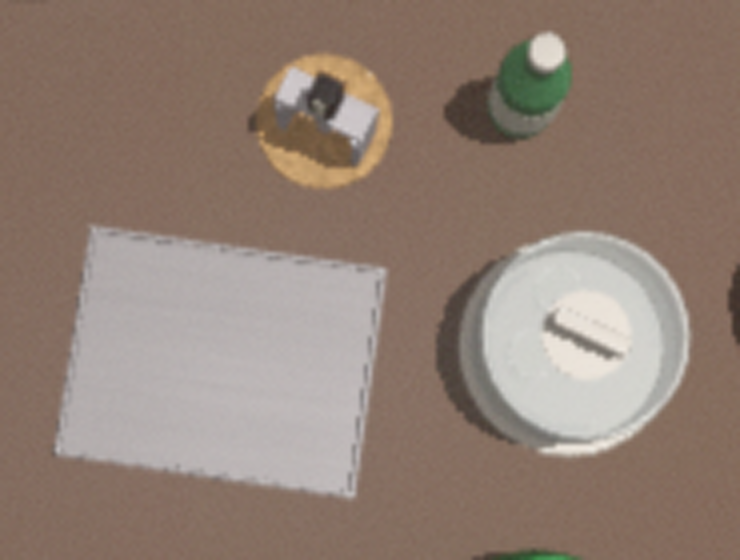

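The crop confirms the clear dome: white disc on top at crop (587,335), bar handle from (558,310) to (630,338), standing on the white flange. Tray corners at crop (90,227), (386,267), (355,496) and (57,455).

```bash
python3 - <<'E'
from h import *
c=get_calibration("top"); f=lambda L:np.array(L)/4.+[165,95]
print("disc",onz(c,f([[587,335]]),98)); e=onz(c,f([[558,310],[630,336]]),130); print(e,np.degrees(np.arctan2(*(e[0]-e[1])[1::-1])))
t=onz(c,f([[90,227],[386,267],[355,496],[57,455]]),9); print("tray",t[:,:2],t.mean(0), [np.linalg.norm(t[i]-t[i-1]) for i in range(4)])
g=onz(c,f([[280,85],[372,122]]),88);print("gauge bar",g,g.mean(0),np.degrees(np.arctan2(*(g[0]-g[1])[1::-1])))
print(onz(c,[[298+0,127]],0), onz(c,[[300,103]],170))
to([487,-309,200],158); to([487,-309,250],158)
E
```

```text
disc [[ 491.36 -315.15   98.  ]]
[[ 508.67 -287.56  130.  ]
 [ 486.56 -343.34  130.  ]] 68.37519156941988
tray [[ 606.44   98.6 ]
 [ 564.23 -158.07]
 [ 366.59 -125.29]
 [ 409.09  129.69]] [486.59 -13.77   9.  ] [np.float64(199.78781041292584), np.float64(260.11232034712816), np.float64(200.33549821908025), np.float64(258.49070402699584)]
gauge bar [[ 706.35  -72.31   88.  ]
 [ 673.32 -147.21   88.  ]] [ 689.84 -109.76   88.  ] 66.20194282118709
[[ 686.   -291.42    0.  ]] [[ 720.13 -276.24  170.  ]]
t 0.15 tcp [188.66 489.7  230.92] jaw 68.9 w 86 q [ 1.05  0.26 -0.05  1.26  0.    1.42] F [-0.1   0.16 -0.9 ]
  shift cm [  3.14 -63.8   56.56] turn deg [-89.07  -0.04   0.03] rows 17.1
t 0.15 tcp [188.66 489.7  230.92] jaw 68.9 w 86 q [ 1.05  0.26 -0.05  1.26  0.    1.42] F [-0.1   0.16 -0.9 ]
  shift cm [ -1.86 -63.8   56.56] turn deg [-89.07  -0.04   0.03] rows 17.1
```

>>> step_arm(series=[[[0,0,0],[0,-16,14.1],1],[[0,0,0],[0,-16,14.1],1],[[0,0,0],[0,-16,14.1],1],[[0,0,0],[0,-16,14.1],1],[[0,0,0],[0,-16,14.1],1]])

```text
clock: 0.65
tcp_pos: [263.2, 286.4, 231.1]
orientation: [0.695, 0.13, 0.695, -0.131]
ft_force: [0.4, 0.9, -0.3]
width: 85.5
```

>>> step_arm(series=[[[0,0,0],[0,-16,14.1],1],[[0,0,0],[0,-16,14.1],1],[[0,0,0],[0,-16,14.1],1],[[0,0,0],[0,-16,14.1],1],[[0,0,0],[0,-16,14.1],1]])

```text
clock: 1.15
tcp_pos: [337.1, 83.8, 231.4]
orientation: [0.695, 0.13, 0.695, -0.131]
ft_force: [1.1, 0.6, 0.2]
width: 85.4
```

>>> step_arm(series=[[[0,0,0],[0,-16,14.1],1],[[0,0,0],[0,-16,14.1],1],[[0,0,0],[0,-16,14.1],1],[[0,0,0],[0,-16,14.1],1],[[0,0,0],[0,-16,14.1],1]])

```text
clock: 1.65
tcp_pos: [411.2, -120.3, 231.3]
orientation: [0.695, 0.131, 0.695, -0.133]
ft_force: [-0.3, 0.3, 0.6]
width: 85.3
```

>>> step_arm(series=[[[0,0,0],[0,-16,14.1],1],[[0,0,0],[0,-16,14.1],1],[[0,0,0],[0,-16,14.1],1],[[0,0,0],[0,-16,14.1],1],[[0,0,0],[0,-16,14.1],1]])

```text
clock: 2.15
tcp_pos: [484.5, -324.2, 230.6]
orientation: [0.694, 0.132, 0.695, -0.133]
ft_force: [-1.3, 1.1, 0.0]
width: 85.1
```

>>> step_arm(series=[[[-30,0,0],[0,0,0],1],[[-30,0,0],[0,0,0],1],[[-30,0,0],[0,0,0],1],[[-30,0,0],[0,0,0],1]])

```text
clock: 2.55
tcp_pos: [484.5, -323.6, 230.4]
orientation: [0.705, -0.054, 0.705, 0.053]
ft_force: [0.4, 1.2, 0.3]
width: 85.8
```

>>> step_arm(series=[[[-30,0,0],[0,0,0],1],[[-30,0,0],[0,0,0],1],[[-30,0,0],[0,0,0],1],[[-30,0,0],[0,0,0],1]])

```text
clock: 2.95
tcp_pos: [484.5, -322.9, 230.2]
orientation: [0.666, -0.237, 0.667, 0.236]
ft_force: [-0.4, 0.8, -0.6]
width: 85.4
```

>>> step_arm(series=[[[-30,0,0],[0,0,0],1],[[-30,0,0],[0,0,0],1],[[-30,0,0],[0,0,0],1],[[-30,0,0],[0,0,0],1]])

```text
clock: 3.35
tcp_pos: [484.5, -322.2, 230.1]
orientation: [0.581, -0.402, 0.582, 0.403]
ft_force: [-0.3, -1.4, 0.9]
width: 85.4
```

```bash
python3 - <<'E'
from h import *
to([491,-315,200],158)
im=get_image("wrist"); cv2.imwrite("pics/w1.png",im[...,::-1])
E
```

```text
t 3.35 tcp [ 484.54 -322.23  230.07] jaw 159.4 w 85 q [-0.73  0.36  0.1   1.31 -0.   -1.94] F [-0.3  -1.42  0.91]
  shift cm [ 3.01 -0.36  0.91] turn deg [ 1.44 -0.06 -0.1 ] rows 0.6
```

View pics/w1.png

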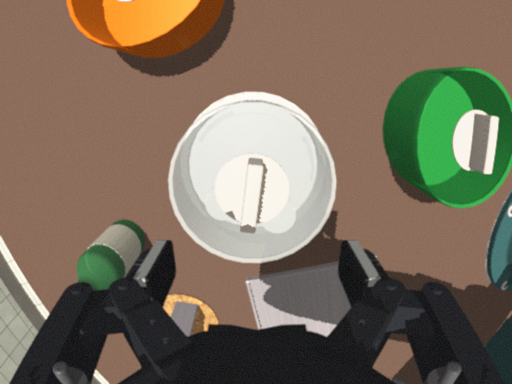

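The wrist view looks straight down on the clear lid: bar handle from about (256,160) to (248,229), white disc at (252,188).

```bash
python3 - <<'E'
from h import *
c=get_calibration("wrist"); 
print("disc",onz(c,[[252,188]],98,True)); e=onz(c,[[256,160],[248,229]],130,True); print(e,e.mean(0),np.linalg.norm(e[0]-e[1]),np.degrees(np.arctan2(*(e[0]-e[1])[1::-1])))
print("cyl hull",onz(c,[[252,93],[252,262],[169,180],[336,180]],15,True))
im=cv2.imread("pics/w1.png")
to([492,-315,200],157)
E
```

```text
disc [[ 491.87 -313.44   98.  ]]
[[ 476.11 -344.68  130.  ]
 [ 504.98 -287.75  130.  ]] [ 490.55 -316.22  130.  ] 63.83059266506875 -116.89167674276722
cyl hull [[ 460.81 -399.5    15.  ]
 [ 540.77 -186.9    15.  ]
 [ 598.89 -336.46   15.  ]
 [ 397.44 -261.53   15.  ]]
t 3.4 tcp [ 484.53 -322.24  230.09] jaw 159.6 w 85 q [-0.73  0.36  0.1   1.31 -0.   -1.94] F [ 0.58 -0.07  0.35]
  shift cm [ 3.01 -0.45  0.94] turn deg [ 2.6  -0.06 -0.1 ] rows 0.6
```

>>> step_arm(series=[[[40,0,0],[0,0,0],1],[[40,0,0],[0,0,0],1],[[40,0,0],[0,0,0],1],[[40,0,0],[0,0,0],1],[[40,0,0],[0,0,0],1]])

```text
clock: 3.9
tcp_pos: [484.5, -321.7, 230.0]
orientation: [0.684, -0.178, 0.685, 0.178]
ft_force: [0.2, 0.5, 0.1]
width: 85.6
```

>>> step_arm(series=[[[40,0,0],[0,0,0],1],[[40,0,0],[0,0,0],1],[[40,0,0],[0,0,0],1],[[40,0,0],[0,0,0],1],[[40,0,0],[0,0,0],1]])

```text
clock: 4.4
tcp_pos: [484.6, -321.2, 229.8]
orientation: [0.703, 0.07, 0.705, -0.069]
ft_force: [0.3, 1.1, 0.9]
width: 85.5
```

>>> step_arm(series=[[[40,0,0],[0,0,0],1],[[40,0,0],[0,0,0],1],[[40,0,0],[0,0,0],1],[[40,0,0],[0,0,0],1],[[40,0,0],[0,0,0],1]])

```text
clock: 4.9
tcp_pos: [484.6, -320.7, 229.7]
orientation: [0.635, 0.308, 0.637, -0.309]
ft_force: [-0.9, -0.2, 0.1]
width: 85.8
```

>>> step_arm(series=[[[40,0,0],[0,0,0],1],[[40,0,0],[0,0,0],1],[[40,0,0],[0,0,0],1],[[40,0,0],[0,0,0],1],[[40,0,0],[0,0,0],1]])

```text
clock: 5.4
tcp_pos: [484.6, -320.1, 229.6]
orientation: [-0.489, -0.509, -0.492, 0.51]
ft_force: [0.4, -0.1, 1.0]
width: 85.7
```

>>> step_arm(series=[[[20,0,0],[0,0,0],1],[[20,0,0],[0,0,0],1],[[20,0,0],[0,0,0],1]])

```text
clock: 5.7
tcp_pos: [484.6, -319.6, 229.5]
orientation: [-0.391, -0.587, -0.394, 0.589]
ft_force: [0.3, -0.9, -0.3]
width: 85.5
```

```bash
python3 - <<'E'
from h import *
to([492,-315,160],157)
im=get_image("wrist"); cv2.imwrite("pics/w2.png",im[...,::-1])
E
```

```text
t 5.7 tcp [ 484.63 -319.58  229.47] jaw -22.6 w 85 q [-0.72  0.36  0.1   1.31 -0.    1.24] F [ 0.3  -0.94 -0.26]
  shift cm [ 6.94  0.53 -0.7 ] turn deg [ 0.42 -0.01  0.23] rows 1.4
```

View pics/w2.png

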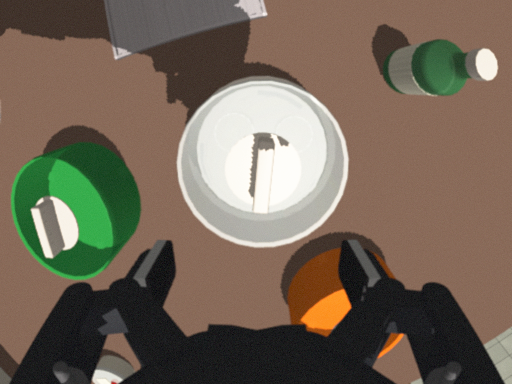

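Rotated view: handle from (267,140) to (261,212). Two pots show faintly through the lid at (235,135) and (297,140).

```bash
python3 - <<'E'
from h import *
c=get_calibration("wrist"); 
print("disc",onz(c,[[263,171]],98,True)); e=onz(c,[[267,138],[261,213]],130,True); print(e,e.mean(0),np.linalg.norm(e[0]-e[1]),np.degrees(np.arctan2(*(e[0]-e[1])[1::-1])))
to([491,-315,106],154)
E
```

```text
disc [[ 492.55 -314.29   98.  ]]
[[ 508.81 -281.85  130.  ]
 [ 479.15 -341.09  130.  ]] [ 493.98 -311.47  130.  ] 66.24916686446377 63.4021275209937
t 5.75 tcp [ 484.62 -319.59  229.48] jaw -22.6 w 85 q [-0.72  0.36  0.1   1.31 -0.    1.24] F [-0.05  0.78 -0.58]
  shift cm [12.35  0.46 -0.67] turn deg [ 3.38 -0.    0.23] rows 2.5
```

>>> step_arm(series=[[[3.5,0,0.2],[8,0.52,-0.77],1],[[3.5,0,0.2],[8,0.52,-0.77],1],[[3.5,0,0.2],[12.7,0.52,-0.77],1],[[3.5,0,0.2],[12.7,0.52,-0.77],1],[[3.5,0,0.2],[12.7,0.52,-0.77],1]])

```text
clock: 6.25
tcp_pos: [491.9, -314.0, 103.3]
orientation: [-0.374, -0.6, -0.375, 0.6]
ft_force: [0.6, -0.7, 0.5]
width: 85.4
```

>>> step_arm(series=[[[0,0,0],[0,0,0],1],[[0,0,0],[0,0,0],-1],[[0,0,0],[0,0,0],-1],[[0,0,0],[0,0,0],-1],[[0,0,0],[0,0,0],-1]])

```text
clock: 6.75
tcp_pos: [492.0, -314.1, 103.6]
orientation: [-0.374, -0.6, -0.374, 0.6]
ft_force: [-0.4, 0.5, -0.2]
width: 28.3
```

>>> step_arm(series=[[[0,0,0],[0,0,0],-1],[[0,0,0],[0,0,0],-1],[[0,0,0],[0,0,0],-1],[[0,0,0],[0,0,0],-1],[[0,0,0],[0,0,0],-1]])

```text
clock: 7.25
tcp_pos: [492.2, -314.2, 103.8]
orientation: [-0.374, -0.6, -0.374, 0.6]
ft_force: [1.7, 0.3, 3.7]
width: 13.3
```

```bash
python3 - <<'E'
from h import *
to([492,-314.3,102],153.5); print(ctrl.state()["moment"])
E
```

```text
t 7.25 tcp [ 492.16 -314.23  103.82] jaw -26.1 w 13 q [-0.71  0.43 -0.15  0.99 -0.    1.32] F [1.74 0.28 3.69]
  shift cm [ 0.18 -0.01  0.01] turn deg [ 0.39 -0.01  0.03] rows 0.0
[-0.01 -0.29  0.03]
```

>>> step_arm(series=[[[-40,0,0],[-0.02,0,0],-1],[[-40,0,0],[-0.02,0,0],-1],[[-40,0,0],[-0.04,0,0],-1],[[-40,0,0],[-0.04,0,0],-1],[[-40,0,0],[-0.04,0,0],-1]])

```text
clock: 7.75
tcp_pos: [492.3, -314.3, 104.3]
orientation: [0.558, 0.434, 0.558, -0.434]
ft_force: [2.5, -0.4, 2.1]
width: 13.0
```

>>> step_arm(series=[[[-40,0,0],[-0.02,0,0],-1],[[-40,0,0],[-0.02,0,0],-1],[[-40,0,0],[-0.04,0,0],-1],[[-40,0,0],[-0.04,0,0],-1],[[-40,0,0],[-0.04,0,0],-1]])

```text
clock: 8.25
tcp_pos: [492.7, -314.3, 104.7]
orientation: [0.674, 0.215, 0.673, -0.215]
ft_force: [1.8, 1.3, 3.3]
width: 13.0
```

```bash
python3 - <<'E'
from h import *
to([492,-314.3,104.7]); print(ctrl.state()["moment"])
E
```

```text
t 8.25 tcp [ 492.68 -314.34  104.7 ] jaw 54.6 w 13 q [-0.71  0.43 -0.15  0.99  0.   -0.09] F [1.84 1.34 3.33]
  shift cm [ 0.   -0.04 -0.06] turn deg [-0.    0.02 -0.04] rows 0.0
[ 0.11 -0.67 -0.2 ]
```

>>> step_arm(series=[[[-40,0,0],[-0.02,0,0],-1],[[-40,0,0],[-0.02,0,0],-1],[[-40,0,0],[-0.04,0,0],-1],[[-40,0,0],[-0.04,0,0],-1],[[-40,0,0],[-0.04,0,0],-1]])

```text
clock: 8.75
tcp_pos: [492.9, -314.1, 105.1]
orientation: [0.707, -0.03, 0.706, 0.03]
ft_force: [1.8, 2.1, 3.9]
width: 13.1
```

>>> step_arm(series=[[[-40,0,0],[-0.02,0,0],-1],[[-40,0,0],[-0.02,0,0],-1],[[-40,0,0],[-0.04,0,0],-1],[[-40,0,0],[-0.04,0,0],-1],[[-40,0,0],[-0.04,0,0],-1]])

```text
clock: 9.25
tcp_pos: [493.1, -313.8, 105.6]
orientation: [0.653, -0.272, 0.652, 0.272]
ft_force: [1.0, 1.8, 4.3]
width: 12.9
```

>>> step_arm(series=[[[-40,0,0],[-0.02,0,0],-1],[[-40,0,0],[-0.02,0,0],-1],[[-40,0,0],[-0.04,0,0],-1],[[-40,0,0],[-0.04,0,0],-1],[[-40,0,0],[-0.04,0,0],-1]])

```text
clock: 9.75
tcp_pos: [493.0, -313.4, 106.0]
orientation: [0.52, -0.48, 0.518, 0.48]
ft_force: [-0.5, 2.4, 5.9]
width: 13.2
```

>>> step_arm(series=[[[-40,0,0],[-0.02,0,0],-1],[[-40,0,0],[-0.02,0,0],-1],[[-40,0,0],[-0.04,0,0],-1],[[-40,0,0],[-0.04,0,0],-1],[[-40,0,0],[-0.04,0,0],-1]])

```text
clock: 10.25
tcp_pos: [492.7, -313.2, 106.5]
orientation: [0.323, -0.63, 0.321, 0.63]
ft_force: [-1.5, 1.4, 6.3]
width: 13.0
```

```bash
python3 - <<'E'
from h import *
to([492,-314.3,106]); print(ctrl.state()["moment"])
E
```

```text
t 10.25 tcp [ 492.7  -313.23  106.45] jaw -144.1 w 13 q [-0.71  0.43 -0.15  1.    0.   -2.9 ] F [-1.45  1.44  6.33]
  shift cm [ 0.04  0.12 -0.05] turn deg [0.   0.08 0.14] rows 0.0
[ 0.29  0.32 -0.14]
```

>>> step_arm(series=[[[0,0,0],[0,0,0],1],[[0,0,0],[0,0,0],1],[[0,0,0],[0,0,0],1],[[0,0,0],[0,0,0],1],[[0,0,0],[0,0,0],1]])

```text
clock: 10.75
tcp_pos: [492.7, -313.2, 106.4]
orientation: [0.323, -0.63, 0.321, 0.63]
ft_force: [-0.2, -0.2, 0.1]
width: 83.5
```

>>> step_arm(series=[[[0,0,0],[0,0,0],1],[[0,0,0],[0,0,0],1],[[0,0,0],[0,0,0],1],[[0,0,0],[0,0,0],1]])

```text
clock: 11.15
tcp_pos: [492.7, -313.2, 106.4]
orientation: [0.323, -0.63, 0.321, 0.63]
ft_force: [-0.6, 0.0, 0.3]
width: 85.1
```

>>> step_arm(series=[[[40,0,0],[0,0,0],1],[[40,0,0],[0,0,0],1],[[40,0,0],[0,0,0],1],[[40,0,0],[0,0,0],1],[[40,0,0],[0,0,0],1]])

```text
clock: 11.65
tcp_pos: [492.7, -313.2, 106.4]
orientation: [0.52, -0.48, 0.518, 0.48]
ft_force: [-0.3, 0.3, -0.4]
width: 85.7
```

>>> step_arm(series=[[[40,0,0],[0,0,0],1],[[40,0,0],[0,0,0],1],[[40,0,0],[0,0,0],1],[[40,0,0],[0,0,0],1],[[40,0,0],[0,0,0],1]])

```text
clock: 12.15
tcp_pos: [492.7, -313.2, 106.4]
orientation: [0.654, -0.271, 0.652, 0.272]
ft_force: [0.3, 0.5, -0.9]
width: 85.3
```

>>> step_arm(series=[[[40,0,0],[0,0,0],1],[[40,0,0],[0,0,0],1],[[40,0,0],[0,0,0],1],[[40,0,0],[0,0,0],1],[[40,0,0],[0,0,0],1]])

```text
clock: 12.65
tcp_pos: [492.6, -313.2, 106.4]
orientation: [0.707, -0.029, 0.706, 0.031]
ft_force: [0.0, -0.3, -0.9]
width: 85.6
```

>>> step_arm(series=[[[40,0,0],[0,0,0],1],[[40,0,0],[0,0,0],1],[[40,0,0],[0,0,0],1],[[40,0,0],[0,0,0],1],[[40,0,0],[0,0,0],1]])

```text
clock: 13.15
tcp_pos: [492.7, -313.2, 106.4]
orientation: [0.673, 0.217, 0.673, -0.215]
ft_force: [-0.4, 0.3, -0.2]
width: 85.4
```

>>> step_arm(series=[[[20,0,0],[0,0,0],1],[[20,0,0],[0,0,0],1],[[20,0,0],[0,0,0],1],[[20,0,0],[0,0,0],1]])

```text
clock: 13.55
tcp_pos: [492.7, -313.2, 106.4]
orientation: [0.625, 0.331, 0.626, -0.329]
ft_force: [-0.2, 0.4, -0.7]
width: 85.1
```

```bash
python3 - <<'E'
from h import *
to([492.2,-314.2,105.7],-144.1+180); print(ctrl.state()["moment"])
E
```

```text
t 13.55 tcp [ 492.65 -313.22  106.42] jaw 34.4 w 85 q [-0.71  0.43 -0.15  1.    0.    0.26] F [-0.24  0.45 -0.67]
  shift cm [ 0.07 -0.09  0.06] turn deg [-1.47 -0.08 -0.14] rows 0.0
[ 0.02 -0.01 -0.01]
```

>>> step_arm(series=[[[-1.5,0,0],[0.05,-0.09,0.06],1],[[-1.5,0,0],[0.05,-0.09,0.06],-1],[[-1.5,0,0],[0.05,-0.09,0.06],-1],[[-1.5,0,0],[0.05,-0.09,0.06],-1],[[-1.5,0,0],[0.05,-0.09,0.06],-1]])

```text
clock: 14.05
tcp_pos: [492.3, -314.2, 105.9]
orientation: [0.63, 0.322, 0.63, -0.32]
ft_force: [0.1, -0.4, 1.1]
width: 28.1
```

>>> step_arm(series=[[[0,0,0],[0,0,0],-1],[[0,0,0],[0,0,0],-1],[[0,0,0],[0,0,0],-1],[[0,0,0],[0,0,0],-1],[[0,0,0],[0,0,0],-1]])

```text
clock: 14.55
tcp_pos: [492.4, -314.2, 106.0]
orientation: [0.63, 0.322, 0.63, -0.32]
ft_force: [1.6, 0.8, 3.7]
width: 12.8
```

>>> step_arm(series=[[[-40,0,0],[-0.02,0,0],-1],[[-40,0,0],[-0.02,0,0],-1],[[-40,0,0],[-0.04,0,0],-1],[[-40,0,0],[-0.04,0,0],-1],[[-40,0,0],[-0.04,0,0],-1]])

```text
clock: 15.05
tcp_pos: [492.5, -314.2, 106.5]
orientation: [0.702, 0.085, 0.702, -0.083]
ft_force: [0.8, 2.1, 3.1]
width: 12.9
```

>>> step_arm(series=[[[-40,0,0],[-0.02,0,0],-1],[[-40,0,0],[-0.02,0,0],-1],[[-40,0,0],[-0.04,0,0],-1],[[-40,0,0],[-0.04,0,0],-1],[[-40,0,0],[-0.04,0,0],-1]])

```text
clock: 15.55
tcp_pos: [492.5, -314.2, 106.9]
orientation: [0.689, -0.162, 0.687, 0.164]
ft_force: [1.6, 2.3, 3.3]
width: 12.9
```

>>> step_arm(series=[[[-40,0,0],[-0.02,0,0],-1],[[-40,0,0],[-0.02,0,0],-1],[[-40,0,0],[-0.04,0,0],-1],[[-40,0,0],[-0.04,0,0],-1],[[-40,0,0],[-0.04,0,0],-1]])

```text
clock: 16.05
tcp_pos: [492.6, -314.1, 107.4]
orientation: [0.591, -0.39, 0.589, 0.39]
ft_force: [1.6, 1.9, 3.9]
width: 13.0
```

>>> step_arm(series=[[[-40,0,0],[-0.02,0,0],-1],[[-40,0,0],[-0.02,0,0],-1],[[-40,0,0],[-0.04,0,0],-1],[[-40,0,0],[-0.04,0,0],-1],[[-40,0,0],[-0.04,0,0],-1]])

```text
clock: 16.55
tcp_pos: [492.6, -314.0, 107.8]
orientation: [0.42, -0.569, 0.418, 0.569]
ft_force: [1.0, 2.4, 3.6]
width: 12.6
```

>>> step_arm(series=[[[-18,0,0],[-0.02,0,0],-1],[[-18,0,0],[-0.02,0,0],-1],[[-18,0,0],[-0.02,0,0],-1]])

```text
clock: 16.85
tcp_pos: [492.6, -314.0, 108.1]
orientation: [-0.325, 0.629, -0.323, -0.628]
ft_force: [0.8, 1.8, 2.8]
width: 13.0
```

```bash
python3 - <<'E'
from h import *
to([492.2,-314.2,107.7]); print(ctrl.state()["moment"])
E
```

```text
t 16.85 tcp [ 492.63 -313.96  108.06] jaw -144.5 w 13 q [-0.71  0.42 -0.14  1.    0.   -2.9 ] F [0.81 1.77 2.84]
  shift cm [0.04 0.05 0.01] turn deg [0.   0.07 0.2 ] rows 0.0
[ 0.49 -0.31 -0.08]
```

>>> step_arm(series=[[[0,0,0],[0,0,0],1],[[0,0,0],[0,0,0],1],[[0,0,0],[0,0,0],1],[[0,0,0],[0,0,0],1],[[0,0,0],[0,0,0],1]])

```text
clock: 17.35
tcp_pos: [492.6, -314.0, 108.0]
orientation: [-0.325, 0.629, -0.323, -0.628]
ft_force: [-0.5, -0.2, 0.7]
width: 83.6
```

>>> step_arm(series=[[[0,0,0],[0,0,0],1],[[0,0,0],[0,0,0],1],[[0,0,0],[0,0,0],1]])

```text
clock: 17.65
tcp_pos: [492.6, -314.0, 108.0]
orientation: [-0.326, 0.629, -0.323, -0.628]
ft_force: [-0.6, -0.1, -0.3]
width: 85.6
```

>>> step_arm(series=[[[40,0,0],[0,0,0],1],[[40,0,0],[0,0,0],1],[[40,0,0],[0,0,0],1],[[40,0,0],[0,0,0],1],[[40,0,0],[0,0,0],1]])

```text
clock: 18.15
tcp_pos: [492.6, -314.0, 108.0]
orientation: [0.522, -0.478, 0.52, 0.478]
ft_force: [0.5, 0.3, -0.2]
width: 85.5
```

>>> step_arm(series=[[[40,0,0],[0,0,0],1],[[40,0,0],[0,0,0],1],[[40,0,0],[0,0,0],1],[[40,0,0],[0,0,0],1],[[40,0,0],[0,0,0],1]])

```text
clock: 18.65
tcp_pos: [492.6, -314.0, 108.0]
orientation: [0.655, -0.268, 0.653, 0.27]
ft_force: [-0.2, -0.1, 0.5]
width: 85.5
```

>>> step_arm(series=[[[40,0,0],[0,0,0],1],[[40,0,0],[0,0,0],1],[[40,0,0],[0,0,0],1],[[40,0,0],[0,0,0],1],[[40,0,0],[0,0,0],1]])

```text
clock: 19.15
tcp_pos: [492.6, -314.0, 108.0]
orientation: [0.707, -0.026, 0.706, 0.028]
ft_force: [-0.6, 0.3, -0.3]
width: 85.3
```

>>> step_arm(series=[[[40,0,0],[0,0,0],1],[[40,0,0],[0,0,0],1],[[40,0,0],[0,0,0],1],[[40,0,0],[0,0,0],1],[[40,0,0],[0,0,0],1]])

```text
clock: 19.65
tcp_pos: [492.6, -314.0, 108.0]
orientation: [0.673, 0.22, 0.672, -0.217]
ft_force: [0.3, -0.0, -0.1]
width: 85.5
```

>>> step_arm(series=[[[19,0,0],[0,0,0],1],[[19,0,0],[0,0,0],1],[[19,0,0],[0,0,0],1],[[19,0,0],[0,0,0],1]])

```text
clock: 20.05
tcp_pos: [492.6, -314.0, 108.0]
orientation: [0.627, 0.328, 0.627, -0.325]
ft_force: [-0.5, -0.0, -0.0]
width: 85.3
```

>>> step_arm(series=[[[0,0,0],[0.1,0,0],1],[[0,0,0],[0.1,0,0],-1],[[0,0,0],[0.1,0,0],-1],[[0,0,0],[0.1,0,0],-1],[[0,0,0],[0.1,0,0],-1]])

```text
clock: 20.55
tcp_pos: [492.6, -314.0, 107.0]
orientation: [0.627, 0.328, 0.627, -0.325]
ft_force: [-1.7, 0.1, 0.0]
width: 28.3
```

>>> step_arm(series=[[[0,0,0],[0,0,0],-1],[[0,0,0],[0,0,0],-1],[[0,0,0],[0,0,0],-1],[[0,0,0],[0,0,0],-1],[[0,0,0],[0,0,0],-1]])

```text
clock: 21.05
tcp_pos: [492.7, -314.0, 107.2]
orientation: [0.628, 0.328, 0.627, -0.325]
ft_force: [-0.3, 0.5, 4.4]
width: 13.1
```

>>> step_arm(series=[[[-40,0,0],[-0.02,0,0],-1],[[-40,0,0],[-0.02,0,0],-1],[[-40,0,0],[-0.04,0,0],-1],[[-40,0,0],[-0.04,0,0],-1],[[-40,0,0],[-0.04,0,0],-1]])

```text
clock: 21.55
tcp_pos: [492.7, -314.0, 107.6]
orientation: [0.702, 0.091, 0.701, -0.089]
ft_force: [1.4, 0.9, 3.5]
width: 13.1
```

>>> step_arm(series=[[[-40,0,0],[-0.02,0,0],-1],[[-40,0,0],[-0.02,0,0],-1],[[-40,0,0],[-0.04,0,0],-1],[[-40,0,0],[-0.04,0,0],-1],[[-40,0,0],[-0.04,0,0],-1]])

```text
clock: 22.05
tcp_pos: [492.7, -313.9, 108.1]
orientation: [0.691, -0.156, 0.688, 0.158]
ft_force: [-0.6, 1.7, 5.2]
width: 13.0
```

>>> step_arm(series=[[[-40,0,0],[-0.02,0,0],-1],[[-40,0,0],[-0.02,0,0],-1],[[-40,0,0],[-0.04,0,0],-1],[[-40,0,0],[-0.04,0,0],-1],[[-40,0,0],[-0.04,0,0],-1]])

```text
clock: 22.55
tcp_pos: [492.7, -313.8, 108.5]
orientation: [0.594, -0.385, 0.592, 0.386]
ft_force: [0.3, 2.5, 4.5]
width: 13.1
```

>>> step_arm(series=[[[-40,0,0],[-0.02,0,0],-1],[[-40,0,0],[-0.02,0,0],-1],[[-40,0,0],[-0.04,0,0],-1],[[-40,0,0],[-0.04,0,0],-1],[[-40,0,0],[-0.04,0,0],-1]])

```text
clock: 23.05
tcp_pos: [492.7, -313.8, 108.9]
orientation: [-0.425, 0.566, -0.422, -0.566]
ft_force: [-0.7, 1.7, 4.7]
width: 12.7
```

>>> step_arm(series=[[[-18,0,0],[-0.02,0,0],-1],[[-18,0,0],[-0.02,0,0],-1],[[-18,0,0],[-0.02,0,0],-1]])

```text
clock: 23.35
tcp_pos: [492.6, -313.8, 109.2]
orientation: [-0.331, 0.626, -0.328, -0.626]
ft_force: [-0.3, 1.5, 3.4]
width: 13.0
```

```bash
python3 - <<'E'
from h import *
to([492.2,-314.2,109]); print(ctrl.state()["moment"])
E
```

```text
t 23.35 tcp [ 492.59 -313.76  109.15] jaw -145.5 w 13 q [-0.71  0.42 -0.14  1.    0.   -2.88] F [-0.34  1.51  3.42]
  shift cm [ 0.01  0.06 -0.01] turn deg [0.   0.08 0.22] rows 0.0
[ 0.15  0.18 -0.11]
```

>>> step_arm(series=[[[0,0,0],[0,0,0],1],[[0,0,0],[0,0,0],1],[[0,0,0],[0,0,0],1],[[0,0,0],[0,0,0],1],[[0,0,0],[0,0,0],1]])

```text
clock: 23.85
tcp_pos: [492.6, -313.7, 109.1]
orientation: [-0.331, 0.626, -0.328, -0.626]
ft_force: [-0.5, -0.3, 1.1]
width: 83.6
```

>>> step_arm(series=[[[0,0,0],[0,0,0],1],[[0,0,0],[0,0,0],1],[[0,0,0],[0,0,0],1]])

```text
clock: 24.15
tcp_pos: [492.6, -313.7, 109.1]
orientation: [-0.331, 0.626, -0.328, -0.625]
ft_force: [0.5, 0.4, -0.7]
width: 85.3
```

>>> step_arm(series=[[[40,0,0],[0,0,0],1],[[40,0,0],[0,0,0],1],[[40,0,0],[0,0,0],1],[[40,0,0],[0,0,0],1],[[40,0,0],[0,0,0],1]])

```text
clock: 24.65
tcp_pos: [492.6, -313.7, 109.1]
orientation: [0.526, -0.473, 0.524, 0.474]
ft_force: [0.3, 0.2, -0.0]
width: 85.1
```

>>> step_arm(series=[[[40,0,0],[0,0,0],1],[[40,0,0],[0,0,0],1],[[40,0,0],[0,0,0],1],[[40,0,0],[0,0,0],1],[[40,0,0],[0,0,0],1]])

```text
clock: 25.15
tcp_pos: [492.6, -313.8, 109.1]
orientation: [0.657, -0.263, 0.655, 0.264]
ft_force: [0.1, -0.0, 0.1]
width: 85.1
```

>>> step_arm(series=[[[40,0,0],[0,0,0],1],[[40,0,0],[0,0,0],1],[[40,0,0],[0,0,0],1],[[40,0,0],[0,0,0],1],[[40,0,0],[0,0,0],1]])

```text
clock: 25.65
tcp_pos: [492.6, -313.7, 109.1]
orientation: [0.708, -0.02, 0.706, 0.022]
ft_force: [-0.2, -0.0, 0.3]
width: 85.2
```

>>> step_arm(series=[[[40,0,0],[0,0,0],1],[[40,0,0],[0,0,0],1],[[40,0,0],[0,0,0],1],[[40,0,0],[0,0,0],1],[[40,0,0],[0,0,0],1]])

```text
clock: 26.15
tcp_pos: [492.6, -313.8, 109.2]
orientation: [0.671, 0.225, 0.67, -0.223]
ft_force: [0.0, 0.3, -1.0]
width: 85.2
```

>>> step_arm(series=[[[19,0,0],[0,0,0],1],[[19,0,0],[0,0,0],1],[[19,0,0],[0,0,0],1],[[19,0,0],[0,0,0],1]])

```text
clock: 26.55
tcp_pos: [492.6, -313.7, 109.1]
orientation: [0.625, 0.333, 0.624, -0.33]
ft_force: [-0.2, 0.7, -0.3]
width: 85.5
```

>>> step_arm(series=[[[0,0,0],[0.05,0,0],1],[[0,0,0],[0.05,0,0],-1],[[0,0,0],[0.05,0,0],-1],[[0,0,0],[0.05,0,0],-1],[[0,0,0],[0.05,0,0],-1]])

```text
clock: 27.05
tcp_pos: [492.6, -313.8, 108.6]
orientation: [0.625, 0.333, 0.624, -0.33]
ft_force: [0.2, -0.6, -0.9]
width: 28.1
```

>>> step_arm(series=[[[0,0,0],[0,0,0],-1],[[0,0,0],[0,0,0],-1],[[0,0,0],[0,0,0],-1],[[0,0,0],[0,0,0],-1],[[0,0,0],[0,0,0],-1]])

```text
clock: 27.55
tcp_pos: [492.7, -313.8, 108.8]
orientation: [0.625, 0.333, 0.624, -0.33]
ft_force: [0.9, -0.0, 4.3]
width: 13.1
```

>>> step_arm(series=[[[-40,0,0],[-0.02,0,0],-1],[[-40,0,0],[-0.02,0,0],-1],[[-40,0,0],[-0.04,0,0],-1],[[-40,0,0],[-0.04,0,0],-1],[[-40,0,0],[-0.04,0,0],-1]])

```text
clock: 28.05
tcp_pos: [492.7, -313.8, 109.2]
orientation: [0.701, 0.097, 0.7, -0.095]
ft_force: [-0.5, 0.6, 3.8]
width: 13.1
```

>>> step_arm(series=[[[-40,0,0],[-0.02,0,0],-1],[[-40,0,0],[-0.02,0,0],-1],[[-40,0,0],[-0.04,0,0],-1],[[-40,0,0],[-0.04,0,0],-1],[[-40,0,0],[-0.04,0,0],-1]])

```text
clock: 28.55
tcp_pos: [492.6, -313.8, 109.7]
orientation: [0.692, -0.15, 0.69, 0.152]
ft_force: [0.3, -0.1, 4.0]
width: 13.1
```

>>> step_arm(series=[[[-40,0,0],[-0.02,0,0],-1],[[-40,0,0],[-0.02,0,0],-1],[[-40,0,0],[-0.04,0,0],-1],[[-40,0,0],[-0.04,0,0],-1],[[-40,0,0],[-0.04,0,0],-1]])

```text
clock: 29.05
tcp_pos: [492.5, -313.8, 110.1]
orientation: [0.598, -0.38, 0.595, 0.381]
ft_force: [-0.6, 0.8, 4.2]
width: 13.2
```

>>> step_arm(series=[[[-11,0,0],[0,0,0],-1],[[-11,0,0],[0,0,0],-1]])

```text
clock: 29.25
tcp_pos: [492.5, -313.9, 110.2]
orientation: [0.557, -0.437, 0.555, 0.437]
ft_force: [0.5, 1.1, 4.0]
width: 13.0
```

```bash
python3 - <<'E'
from h import *
to([492.2,-314.2,110]); print(ctrl.state()["moment"])
E
```

```text
t 29.25 tcp [ 492.52 -313.87  110.23] jaw 166.4 w 13 q [-0.71  0.42 -0.14  1.01  0.   -2.04] F [0.45 1.06 3.98]
  shift cm [ 0.02  0.02 -0.04] turn deg [0.  0.2 0.1] rows 0.0
[ 0.11  0.22 -0.09]
```

>>> step_arm(series=[[[0,0,0],[-0.2,0,0],-1],[[0,0,0],[-0.5,0,0],-1],[[0,0,0],[-1,0,0],-1],[[0,0,0],[-1.5,0,0],-1],[[0,0,0],[-1.5,0,0],-1]])

```text
clock: 29.75
tcp_pos: [492.8, -314.1, 126.0]
orientation: [0.557, -0.437, 0.555, 0.437]
ft_force: [0.2, 0.5, -3.7]
width: 13.1
```

```bash
python3 - <<'E'
from h import *
to([492.2,-314.2,250]); print(ctrl.state()["moment"])
E
```

```text
t 29.75 tcp [ 492.77 -314.11  126.02] jaw 166.3 w 13 q [-0.71  0.41 -0.11  1.04  0.   -2.04] F [ 0.21  0.55 -3.7 ]
  shift cm [-12.4    0.02   0.02] turn deg [0.   0.18 0.15] rows 2.5
[-0.01 -0.01 -0.04]
```

>>> step_arm(series=[[[0,0,0],[-4,0,0],-1],[[0,0,0],[-8,0,0],-1],[[0,0,0],[-12.4,0,0],-1],[[0,0,0],[-12.4,0,0],-1],[[0,0,0],[-12.4,0,0],-1]])

```text
clock: 30.25
tcp_pos: [492.6, -314.6, 250.2]
orientation: [0.558, -0.437, 0.555, 0.436]
ft_force: [-0.1, 0.2, -3.9]
width: 13.1
```

>>> step_arm(series=[[[0,0,0],[0,0.6,2],-1],[[0,0,0],[0,1.9,6],-1],[[0,0,0],[0,3.4,10.5],-1],[[0,0,0],[0,4.9,15],-1],[[0,0,0],[0,6.4,19.5],-1]])

```text
clock: 30.75
tcp_pos: [475.3, -108.1, 248.7]
orientation: [0.557, -0.436, 0.555, 0.437]
ft_force: [-0.1, 0.7, -2.6]
width: 13.2
```

>>> step_arm(series=[[[0,0,0],[0,1.4,4.5],-1],[[0,0,0],[0,2.8,9],-1],[[0,0,0],[0,4.2,13],-1],[[0,0,0],[0,5.6,17],-1],[[0,0,0],[0,6.6,20.5],-1]])

```text
clock: 31.25
tcp_pos: [458.3, 108.6, 247.7]
orientation: [0.556, -0.436, 0.556, 0.438]
ft_force: [0.3, -1.0, -2.8]
width: 12.7
```

>>> step_arm(series=[[[0,0,0],[0,1.4,4.5],-1],[[0,0,0],[0,2.8,9],-1],[[0,0,0],[0,4.2,13],-1],[[0,0,0],[0,5.6,17],-1],[[0,0,0],[0,6.2,19.5],-1]])

```text
clock: 31.75
tcp_pos: [442.8, 315.1, 246.3]
orientation: [0.555, -0.436, 0.556, 0.438]
ft_force: [0.3, -0.5, -2.4]
width: 13.0
```

```bash
python3 - <<'E'
from h import *
to([445.5,329,130]); print(ctrl.state()["moment"])
im=get_image("wrist"); cv2.imwrite("pics/w3.png",im[...,::-1])
im=get_image("top"); cv2.imwrite("pics/t3.png",im[...,::-1])
im=get_image("side"); cv2.imwrite("pics/s3.png",im[...,::-1])
c=get_calibration("top");print(onz(c,[[123,130]],0))
a=cv2.imread("pics/t3.png")[130:235,260:360]; b=cv2.imread("pics/s3.png")[170:260,250:360]
cv2.imwrite("pics/k3.png",np.hstack([cv2.resize(a,(400,400),interpolation=2),cv2.resize(b,(400,400),interpolation=2)]))
E
```

```text
t 31.75 tcp [442.75 315.14 246.33] jaw 166.4 w 13 q [ 0.47  0.29  0.03  1.32  0.   -0.87] F [ 0.33 -0.52 -2.44]
  shift cm [11.63  0.02  1.4 ] turn deg [-0.    0.05 -0.2 ] rows 2.3
[-0.09 -0.06  0.01]
[[691.64 325.54   0.  ]]
```

View pics/k3.png

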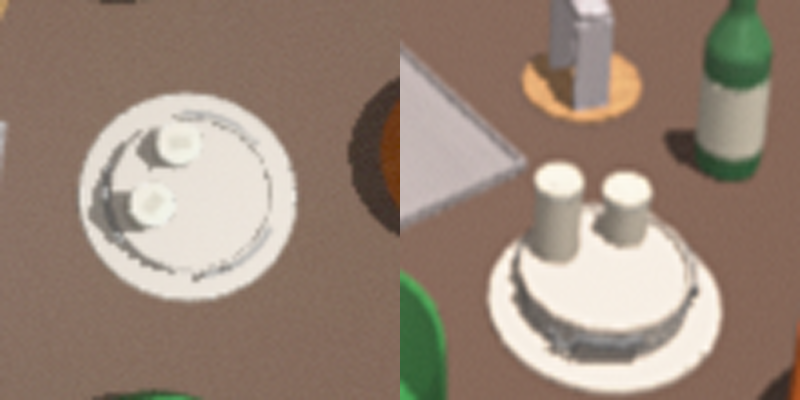

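The left top crop shows two pots on the keeper: one at crop (153,205), the nearer and taller, and one at (179,143). Next I lower the lid onto the mat.

>>> step_arm(series=[[[0,0,0],[4,0,1.4],-1],[[0,0,0],[8,0,1.4],-1],[[0,0,0],[12,0,1.4],-1],[[0,0,0],[13.8,0,1.4],-1],[[0,0,0],[14.1,0,1.4],-1]])

```text
clock: 32.4
tcp_pos: [444.4, 325.7, 102.3]
orientation: [0.553, -0.436, 0.558, 0.438]
ft_force: [0.4, -0.0, -2.7]
width: 13.0
```

>>> step_arm(series=[[[0,0,0.2],[0.1,0,0],-1],[[0,0,0.2],[0.2,0,0],-1],[[0,0,0.2],[0.25,0,0],-1],[[0,0,0.2],[0.3,0,0],-1],[[0,0,0.2],[0.3,0,0],-1]])

```text
clock: 32.9
tcp_pos: [444.8, 325.8, 100.5]
orientation: [0.553, -0.435, 0.559, 0.439]
ft_force: [-4.2, -1.7, 8.6]
width: 13.5
```

```bash
python3 - <<'E'
from h import *
to([445.5,329,100])
E
```

```text
t 32.9 tcp [444.76 325.75 100.52] jaw 166.4 w 14 q [ 0.48  0.38 -0.23  0.96  0.   -0.85] F [-4.24 -1.69  8.56]
  shift cm [0.05 0.   0.33] turn deg [ 0.   -0.14 -0.55] rows 0.1
```

>>> step_arm(series=[[[0,0,0],[0,0,0],1],[[0,0,0],[0,0,0],1],[[0,0,0],[0,0,0],1],[[0,0,0],[0,0,0],1],[[0,0,0],[0,0,0],1]])

```text
clock: 33.4
tcp_pos: [444.8, 325.8, 100.5]
orientation: [0.553, -0.435, 0.559, 0.439]
ft_force: [-0.3, 0.7, -0.1]
width: 83.2
```

>>> step_arm(series=[[[0,0,0],[-5,0,0],1],[[0,0,0],[-10,0,0],1],[[0,0,0],[-14,0,0],1],[[0,0,0],[-14,0,0],1]])

```text
clock: 33.8
tcp_pos: [447.8, 326.7, 245.5]
orientation: [0.556, -0.435, 0.556, 0.439]
ft_force: [-0.2, 0.0, -1.2]
width: 85.5
```

```bash
python3 - <<'E'
from h import *
ct,cs=get_calibration("top"),get_calibration("side")
print(tri(ct,[[298.25,183.8]],cs,[[293.45,210.95]]),tri(ct,[[304.75,167.5]],cs,[[312.4,212.1]]))
print(onz(ct,[[298.25,183.8]],86),onz(ct,[[304.75,167.5]],66),onz(ct,[[304.75,167.5]],76))
print("flange",onz(ct,[[260+188/4,130+197*105/400]],4))
to([480,-270,230])
im=get_image("top"); cv2.imwrite("pics/t4.png",im[...,::-1])
hsv=cv2.cvtColor(im,cv2.COLOR_RGB2HSV)
E
```

```text
(array([ 477.76, -273.15,   83.96]), np.float64(0.9997892181657365)) (array([ 533.2 , -299.59,   66.75]), np.float64(1.8206907426889494))
[[ 477.22 -272.52   86.  ]] [[ 532.64 -299.05   66.  ]] [[ 531.36 -297.48   76.  ]]
flange [[ 490.46 -314.6     4.  ]]
t 33.8 tcp [447.82 326.7  245.54] jaw 166.4 w 85 q [ 0.48  0.31  0.06  1.32  0.   -0.85] F [-0.2   0.03 -1.22]
  shift cm [  1.34 -17.2  -57.23] turn deg [-0.    0.14 -0.23] rows 12.0
```

The two views agree: pot d (58 mm) at (477.5,-273) with its top at about 84–86, and pot b (38 mm) at (533,-299.5) with its top at about 66. Pot b is the shortest, so it goes first.

>>> step_arm(series=[[[0,0,0],[0.4,-7.7,-19.6],1],[[0,0,0],[0.4,-7.7,-19.6],1],[[0,0,0],[0.4,-7.7,-19.6],1],[[0,0,0],[0.4,-7.7,-19.6],1],[[0,0,0],[0.4,-7.7,-19.6],1]])

```text
clock: 34.35
tcp_pos: [475.7, 113.9, 237.1]
orientation: [0.555, -0.434, 0.559, 0.438]
ft_force: [0.4, 1.4, 0.8]
width: 85.6
```

>>> step_arm(series=[[[0,0,0],[0.4,-7.7,-19.6],1],[[0,0,0],[0.4,-7.7,-19.6],1],[[0,0,0],[0.4,-7.7,-19.6],1],[[0,0,0],[0.4,-7.7,-19.6],1],[[0,0,0],[0.4,-7.7,-19.6],1]])

```text
clock: 34.85
tcp_pos: [503.4, -98.3, 231.2]
orientation: [0.555, -0.433, 0.56, 0.437]
ft_force: [0.5, 0.0, -0.5]
width: 85.6
```

>>> step_arm(series=[[[0,0,0],[0.4,-7.7,-19.6],1],[[0,0,0],[0.4,-7.7,-19.6],1],[[0,0,0],[0.4,-7.7,-19.6],1],[[0,0,0],[0.4,-7.7,-19.6],1],[[0,0,0],[0.4,-7.7,-19.6],1]])

```text
clock: 35.35
tcp_pos: [530.6, -310.4, 224.8]
orientation: [0.555, -0.432, 0.561, 0.437]
ft_force: [-0.5, 0.3, -0.8]
width: 85.6
```

>>> step_arm(series=[[[34,0,0],[0,0,0],1],[[34,0,0],[0,0,0],1],[[34,0,0],[0,0,0],1],[[34,0,0],[0,0,0],1],[[34,0,0],[0,0,0],1]])

```text
clock: 35.85
tcp_pos: [530.8, -309.2, 224.1]
orientation: [0.657, -0.249, 0.664, 0.254]
ft_force: [-0.3, -1.3, 0.3]
width: 85.1
```

>>> step_arm(series=[[[34,0,0],[0,0,0],1],[[34,0,0],[0,0,0],1],[[34,0,0],[0,0,0],1],[[34,0,0],[0,0,0],1],[[34,0,0],[0,0,0],1]])

```text
clock: 36.35
tcp_pos: [530.9, -308.4, 223.6]
orientation: [0.701, -0.047, 0.71, 0.05]
ft_force: [0.4, 0.4, -0.3]
width: 85.7
```

>>> step_arm(series=[[[34,0,0],[0,0,0],1],[[34,0,0],[0,0,0],1],[[34,0,0],[0,0,0],1],[[34,0,0],[0,0,0],1],[[34,0,0],[0,0,0],1]])

```text
clock: 36.85
tcp_pos: [530.9, -308.0, 223.4]
orientation: [0.684, 0.159, 0.694, -0.158]
ft_force: [0.7, 0.5, 0.4]
width: 86.0
```

```bash
python3 - <<'E'
from h import *
to([532.8,-299.3,33],64.5)
im=get_image("wrist"); cv2.imwrite("pics/w5.png",im[...,::-1])
E
```

```text
t 36.85 tcp [ 530.93 -307.97  223.42] jaw 64.1 w 86 q [-0.66  0.43  0.19  1.34 -0.   -0.2 ] F [0.7  0.47 0.41]
  shift cm [19.04  0.9   0.04] turn deg [-0.37 -0.75  0.12] rows 3.8
```

View pics/w5.png

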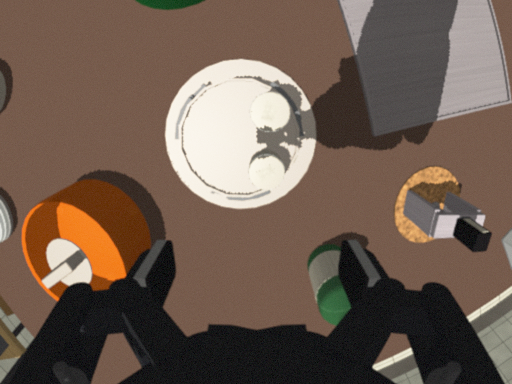

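Wrist view: pot tops at (270,109) for pot d and (267,168) for pot b. The gauge is on its cork at (430,208) with the black block leaning outward at (471,234).

```bash
python3 - <<'E'
from h import *
c=get_calibration("wrist")
print(onz(c,[[270,108]],86,True),onz(c,[[267,169]],66,True))
to([532.8,-299.3,34],64.5)
E
```

```text
[[ 474.69 -266.54   86.  ]] [[ 531.36 -295.6    66.  ]]
t 36.9 tcp [ 530.96 -308.04  223.47] jaw 64.4 w 86 q [-0.66  0.43  0.19  1.34 -0.   -0.21] F [ 0.62  0.41 -1.06]
  shift cm [18.95  0.91  0.03] turn deg [-0.14 -0.74  0.12] rows 3.8
```

>>> step_arm(series=[[[0,-0.7,0],[5,1.05,-0.1],1],[[0,-0.7,0],[10,1.05,-0.1],1],[[0,-0.7,0],[14,1.05,-0.1],1],[[0,-0.7,0],[17.5,1.05,-0.1],1],[[0,-0.7,0],[18.9,1.05,-0.1],1]])

```text
clock: 37.4
tcp_pos: [530.7, -296.0, 31.1]
orientation: [0.688, 0.154, 0.692, -0.154]
ft_force: [-0.9, 0.2, 0.8]
width: 85.1
```

```bash
python3 - <<'E'
from h import *
to([532,-297.5,34],64.5)
im=get_image("wrist"); cv2.imwrite("pics/w6.png",im[...,::-1])
E
```

```text
t 37.4 tcp [ 530.68 -296.     31.06] jaw 64.9 w 85 q [-0.64  0.53 -0.19  0.85 -0.   -0.2 ] F [-0.91  0.2   0.77]
  shift cm [-0.29 -0.08  0.18] turn deg [ 0.39 -0.29  0.06] rows 0.1
```

View pics/w6.png

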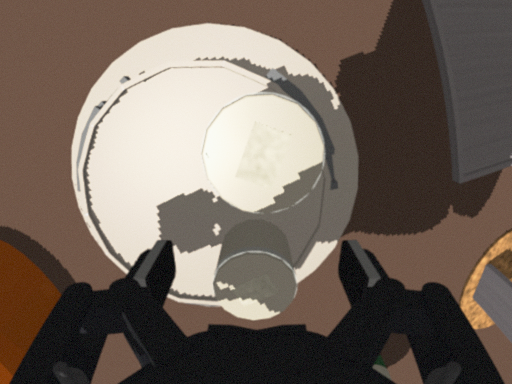

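Pot b is centred between the fingers at (256,280); pot d's top is at (265,153).

>>> step_arm(series=[[[0,0,0],[-0.25,0,0],-1],[[0,0,0],[-0.25,0,0],-1],[[0,0,0],[-0.25,0,0],-1],[[0,0,0],[-0.25,0,0],-1],[[0,0,0],[-0.25,0,0],-1]])

```text
clock: 37.95
tcp_pos: [531.1, -296.3, 34.2]
orientation: [0.689, 0.153, 0.692, -0.154]
ft_force: [-1.2, 0.4, 7.2]
width: 36.6
```

>>> step_arm(series=[[[0,0,0],[0,0,0],-1],[[0,0,0],[0,0,0],-1],[[0,0,0],[0,0,0],-1]])

```text
clock: 38.25
tcp_pos: [531.2, -296.4, 34.5]
orientation: [0.689, 0.153, 0.692, -0.154]
ft_force: [0.1, 0.0, -1.1]
width: 36.6
```

```bash
python3 - <<'E'
from h import *
to([476,-78,36],64.5)
E
python3 - <<'E'
from h import *
c=get_calibration("wrist")
print(onz(c,[[265,153]],86,True))
E
```

```text
t 38.25 tcp [ 531.22 -296.38   34.46] jaw 64.9 w 37 q [-0.64  0.53 -0.19  0.86 -0.   -0.2 ] F [ 0.13  0.02 -1.14]
  shift cm [ -0.13  17.44 -14.25] turn deg [ 0.43 -0.2   0.08] rows 4.5
[[ 478.07 -267.85   86.  ]]
```

>>> step_arm(series=[[[0,0,0],[-3,0,0],-1],[[0,0,0],[-6,0,0],-1],[[0,0,0],[-9,0,0],-1],[[0,0,0],[-12,0,0],-1],[[0,0,0],[-12,0,0],-1]])

```text
clock: 38.75
tcp_pos: [533.0, -297.4, 158.3]
orientation: [0.691, 0.152, 0.69, -0.154]
ft_force: [0.5, 0.4, -1.0]
width: 36.6
```

>>> step_arm(series=[[[0,-0.2,0],[0,3,-2.5],-1],[[0,-0.2,0],[0,6.5,-5.3],-1],[[0,-0.2,0],[0,10,-8.2],-1],[[0,-0.2,0],[0,13.5,-11],-1],[[0,-0.2,0],[0,17.4,-14.2],-1]])

```text
clock: 39.25
tcp_pos: [477.3, -78.7, 156.8]
orientation: [0.692, 0.152, 0.689, -0.155]
ft_force: [1.4, 1.0, -0.4]
width: 36.5
```

```bash
python3 - <<'E'
from h import *
to([476,-78,12],64.5)
E
```

```text
t 39.25 tcp [477.3  -78.74 156.82] jaw 64.9 w 37 q [-0.33  0.23 -0.31  1.03 -0.    0.11] F [ 1.39  0.96 -0.36]
  shift cm [14.48  0.05 -0.22] turn deg [0.41 0.29 0.15] rows 2.9
```

>>> step_arm(series=[[[0,0.2,0],[4,0,0],-1],[[0,0.2,0],[8,0,0],-1],[[0,0.2,0],[11.5,0,0],-1],[[0,0.2,0],[13.5,0,0],-1],[[0,0.2,0],[13.8,0,0],-1]])

```text
clock: 39.75
tcp_pos: [476.0, -78.7, 16.5]
orientation: [0.689, 0.153, 0.691, -0.154]
ft_force: [0.3, -0.4, -0.3]
width: 36.5
```

>>> step_arm(series=[[[0,0,0],[0,0,0],-1],[[0,0,0],[0,0,0],-1]])

```text
clock: 39.95
tcp_pos: [476.2, -78.8, 17.1]
orientation: [0.689, 0.153, 0.691, -0.154]
ft_force: [0.2, 0.0, -0.3]
width: 36.9
```

```bash
python3 - <<'E'
from h import *
to([476,-78,10.5],64.5)
E
```

```text
t 39.95 tcp [476.23 -78.84  17.07] jaw 64.9 w 37 q [-0.33  0.37 -0.54  0.67 -0.    0.11] F [ 0.16  0.03 -0.33]
  shift cm [ 0.66  0.07 -0.05] turn deg [ 0.42 -0.12  0.17] rows 0.1
```

>>> step_arm(series=[[[0,0,0],[0.3,0,0],-1],[[0,0,0],[0.5,0,0],-1],[[0,0,0],[0.6,0,0],-1],[[0,0,0],[0.7,0,0],-1],[[0,0,0],[0.7,0,0],-1]])

```text
clock: 40.45
tcp_pos: [476.4, -78.9, 10.3]
orientation: [0.689, 0.153, 0.691, -0.154]
ft_force: [-0.0, -0.2, 2.7]
width: 36.6
```

```bash
python3 - <<'E'
from h import *
to([476,-78,10.5],64.5)
E
```

```text
t 40.45 tcp [476.36 -78.93  10.28] jaw 64.9 w 37 q [-0.33  0.38 -0.55  0.65 -0.    0.11] F [-0.02 -0.25  2.75]
  shift cm [-0.02  0.07 -0.07] turn deg [ 0.42 -0.1   0.17] rows 0.0
```

>>> step_arm(series=[[[0,0,0],[0,0,0],1],[[0,0,0],[0,0,0],1],[[0,0,0],[0,0,0],1],[[0,0,0],[0,0,0],1],[[0,0,0],[0,0,0],1]])

```text
clock: 40.95
tcp_pos: [476.3, -78.9, 10.2]
orientation: [0.689, 0.153, 0.691, -0.154]
ft_force: [0.1, 0.8, -0.3]
width: 85.2
```

>>> step_arm(series=[[[0,0,0],[-4,0,0],1],[[0,0,0],[-8,0,0],1],[[0,0,0],[-12,0,0],1],[[0,0,0],[-15,0,0],1],[[0,0,0],[-15,0,0],1]])

```text
clock: 41.45
tcp_pos: [478.5, -79.2, 163.8]
orientation: [0.691, 0.152, 0.689, -0.155]
ft_force: [1.2, -0.1, -0.5]
width: 85.5
```

>>> step_arm(series=[[[0,0,0],[0,-17.1,8.1],1],[[0,0,0],[0,-17.1,8.1],1],[[0,0,0],[0,-17.1,8.1],1],[[0,0,0],[0,-17.1,8.1],1],[[0,0,0],[0,-17.1,8.1],1]])

```text
clock: 41.95
tcp_pos: [479.1, -272.6, 163.2]
orientation: [0.691, 0.154, 0.689, -0.156]
ft_force: [-0.3, 0.3, -0.1]
width: 85.3
```

```bash
python3 - <<'E'
from h import *
to([477,-268,46],64.5)
im=get_image("wrist"); cv2.imwrite("pics/w7.png",im[...,::-1])
im=get_image("top"); cv2.imwrite("pics/t7.png",im[...,::-1])
a=cv2.imread("pics/w7.png"); b=cv2.imread("pics/t7.png")[140:225,170:350]
cv2.imwrite("pics/k7.png",np.hstack([cv2.resize(a,(400,300)),cv2.resize(b,(400,300))]))
E
```

```text
t 41.95 tcp [ 479.13 -272.58  163.21] jaw 64.7 w 85 q [-0.66  0.33 -0.13  1.1  -0.   -0.22] F [-0.31  0.29 -0.15]
  shift cm [11.72  0.36 -0.43] turn deg [0.2  0.21 0.17] rows 2.3
```

View pics/k7.png

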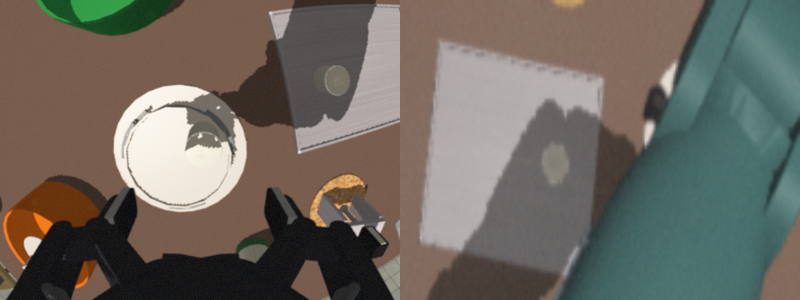

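Pot b stands on the tray at (336,80) in the wrist half and (555,163) in the top half. Pot d is still on the keeper at about (207,150), half in shadow.

```bash
python3 - <<'E'
from h import *
c=get_calibration("wrist")
print(onz(c,[[265,186],[265,192]],86,True), "b", onz(c,np.array([[336,80]])*1.28,42,True))
im=cv2.imread("pics/w7.png")[140:240,215:315]; cv2.imwrite("pics/c7.png",cv2.resize(cv2.convertScaleAbs(im,alpha=1,beta=0),(400,400),interpolation=2))
E
```

```text
[[ 473.56 -258.28   86.  ]
 [ 478.02 -260.33   86.  ]] b [[477.43 -78.83  42.  ]]
```

View pics/c7.png

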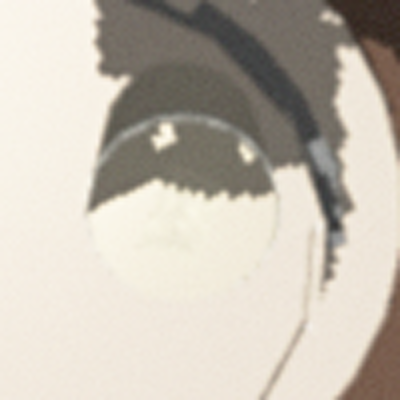

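>>> step_arm(series=[[[0,0.2,0],[1,0.56,-0.58],1],[[0,0.2,0],[4,0.56,-0.58],1],[[0,0.2,0],[8,0.56,-0.58],1],[[0,0.2,0],[11,0.56,-0.58],1],[[0,0.2,0],[11.7,0.56,-0.58],1]])

```text
clock: 42.55
tcp_pos: [474.6, -258.9, 43.6]
orientation: [0.688, 0.154, 0.692, -0.153]
ft_force: [-0.6, 0.9, 0.8]
width: 85.3
```

>>> step_arm(series=[[[0,0,0],[0,0,0],-1],[[0,0,0],[0,0,0],-1],[[0,0,0],[0,0,0],-1],[[0,0,0],[0,0,0],-1],[[0,0,0],[0,0,0],-1]])

```text
clock: 43.05
tcp_pos: [476.0, -260.6, 45.5]
orientation: [0.689, 0.153, 0.691, -0.154]
ft_force: [1.5, -5.6, 3.1]
width: 37.4
```

>>> step_arm(series=[[[0,0,0],[0,0,0],-1],[[0,0,0],[0,0,0],-1],[[0,0,0],[0,0,0],-1]])

```text
clock: 43.35
tcp_pos: [476.3, -260.8, 46.0]
orientation: [0.69, 0.153, 0.691, -0.155]
ft_force: [0.5, -1.7, -0.3]
width: 37.4
```

```bash
python3 - <<'E'
from h import *
to([497,50,150],64.5)
im=get_image("wrist"); cv2.imwrite("pics/w8.png",im[...,::-1])
E
```

```text
t 43.35 tcp [ 476.29 -260.76   45.99] jaw 64.9 w 37 q [-0.65  0.42 -0.35  0.8  -0.   -0.21] F [ 0.49 -1.66 -0.29]
  shift cm [-10.48  28.99 -11.31] turn deg [ 0.4  -0.03  0.16] rows 6.6
```

>>> step_arm(series=[[[0,0,0],[-3,0,0],-1],[[0,0,0],[-6,0,0],-1],[[0,0,0],[-9,0,0],-1],[[0,0,0],[-12,0,0],-1],[[0,0,0],[-12,0,0],-1]])

```text
clock: 43.9
tcp_pos: [477.7, -261.2, 169.3]
orientation: [0.691, 0.152, 0.689, -0.155]
ft_force: [0.7, 0.3, -1.2]
width: 37.0
```

>>> step_arm(series=[[[0,0,0],[0,2.5,-1],-1],[[0,0,0],[0,5.5,-2.1],-1],[[0,0,0],[0,9,-3.5],-1],[[0,0,0],[0,12,-4.7],-1],[[0,0,0],[0,14.5,-5.6],-1]])

```text
clock: 44.4
tcp_pos: [487.8, -104.2, 167.8]
orientation: [0.691, 0.152, 0.69, -0.155]
ft_force: [-0.8, -0.6, -1.0]
width: 37.1
```

>>> step_arm(series=[[[0,0,0],[0,3.5,-1.3],-1],[[0,0,0],[0,7,-2.7],-1],[[0,0,0],[0,10.5,-4.1],-1],[[0,0,0],[0,13.5,-5.3],-1],[[0,0,0],[0,14.5,-5.7],-1]])

```text
clock: 44.9
tcp_pos: [496.8, 53.8, 166.3]
orientation: [0.691, 0.151, 0.69, -0.154]
ft_force: [-0.3, 0.2, -0.2]
width: 36.8
```

```bash
python3 - <<'E'
from h import *
to([497,50,26],64.5)
E
```

```text
t 44.9 tcp [496.84  53.84 166.35] jaw 65.1 w 37 q [-0.05  0.25 -0.25  1.07 -0.    0.38] F [-0.25  0.21 -0.24]
  shift cm [14.04 -0.29  0.16] turn deg [0.58 0.07 0.21] rows 2.8
```

>>> step_arm(series=[[[0,0,0],[4,-0.3,0],-1],[[0,0,0],[8,-0.3,0],-1],[[0,0,0],[11.5,-0.3,0],-1],[[0,0,0],[13.3,-0.3,0],-1],[[0,0,0],[13.6,-0.3,0],-1]])

```text
clock: 45.4
tcp_pos: [493.7, 50.3, 28.1]
orientation: [0.689, 0.151, 0.692, -0.154]
ft_force: [0.7, -0.6, -0.1]
width: 36.8
```

>>> step_arm(series=[[[0,0,0],[0,0,0],-1],[[0,0,0],[0,0,0],-1]])

```text
clock: 45.6
tcp_pos: [494.0, 50.1, 28.7]
orientation: [0.689, 0.151, 0.692, -0.154]
ft_force: [-0.9, 0.4, -0.3]
width: 37.0
```

```bash
python3 - <<'E'
from h import *
to([497,50,21.8],64.5)
E
```

```text
t 45.6 tcp [494.02  50.11  28.66] jaw 65.0 w 37 q [-0.06  0.37 -0.49  0.71 -0.    0.37] F [-0.86  0.45 -0.25]
  shift cm [0.68 0.12 0.28] turn deg [ 0.54 -0.13  0.29] rows 0.1
```

>>> step_arm(series=[[[0,0,0],[0.3,0,0],-1],[[0,0,0],[0.5,0,0],-1],[[0,0,0],[0.6,0,0],-1],[[0,0,0],[0.7,0,0],-1],[[0,0,0],[0.7,0,0],-1]])

```text
clock: 46.1
tcp_pos: [494.0, 50.1, 21.6]
orientation: [0.689, 0.151, 0.692, -0.154]
ft_force: [-0.3, 0.5, -1.4]
width: 37.2
```

```bash
python3 - <<'E'
from h import *
to([497,50,21.8],64.5)
E
```

```text
t 46.1 tcp [493.96  50.1   21.64] jaw 65.0 w 37 q [-0.06  0.38 -0.5   0.69 -0.    0.37] F [-0.25  0.51 -1.4 ]
  shift cm [-0.02  0.12  0.28] turn deg [ 0.55 -0.13  0.29] rows 0.1
```

>>> step_arm(series=[[[0,0,0],[0.05,0,0],-1],[[0,0,0],[0.05,0,0],-1],[[0,0,0],[0.1,0,0],-1],[[0,0,0],[0.1,0,0],-1]])

```text
clock: 46.5
tcp_pos: [494.2, 50.0, 21.1]
orientation: [0.689, 0.151, 0.691, -0.154]
ft_force: [-1.6, 0.4, 8.6]
width: 37.4
```

>>> step_arm(series=[[[0,0,0],[0.05,0,0],-1],[[0,0,0],[0.05,0,0],-1],[[0,0,0],[0.1,0,0],-1],[[0,0,0],[0.1,0,0],-1]])

```text
clock: 46.9
tcp_pos: [494.5, 49.9, 20.9]
orientation: [0.69, 0.151, 0.691, -0.154]
ft_force: [-4.5, -0.8, 17.6]
width: 36.7
```

>>> step_arm(series=[[[0,0,0],[0,0,0],1],[[0,0,0],[0,0,0],1],[[0,0,0],[0,0,0],1],[[0,0,0],[0,0,0],1],[[0,0,0],[0,0,0],1]])

```text
clock: 47.4
tcp_pos: [494.5, 49.9, 20.8]
orientation: [0.69, 0.151, 0.691, -0.154]
ft_force: [0.6, 0.6, -0.4]
width: 85.2
```

>>> step_arm(series=[[[0,0,0],[-5,0,0],1],[[0,0,0],[-10,0,0],1],[[0,0,0],[-15,0,0],1],[[0,0,0],[-20,0,0],1],[[0,0,0],[-21,0,0],1]])

```text
clock: 47.9
tcp_pos: [496.7, 50.7, 235.9]
orientation: [0.692, 0.152, 0.689, -0.154]
ft_force: [0.4, -0.2, -0.8]
width: 85.4
```

>>> step_arm(series=[[[0,0,0],[0,-6.2,22.5],1],[[0,0,0],[0,-6.2,22.5],1],[[0,0,0],[0,-6.2,22.5],1],[[0,0,0],[0,-6.2,22.5],1],[[0,0,0],[0,-6.2,22.5],1]])

```text
clock: 48.4
tcp_pos: [676.1, -102.6, 236.1]
orientation: [0.692, 0.152, 0.689, -0.154]
ft_force: [0.5, 1.3, 0.3]
width: 85.6
```

```bash
python3 - <<'E'
from h import *
to([690,-110,106],66)
im=get_image("wrist"); cv2.imwrite("pics/w9.png",im[...,::-1])
im=get_image("top"); cv2.imwrite("pics/t9.png",im[...,::-1])
a=cv2.imread("pics/w9.png"); b=cv2.imread("pics/t9.png")[140:225,170:270]
cv2.imwrite("pics/k9.png",np.hstack([a,cv2.resize(b,(280,384),interpolation=2)]))
E
```

```text
t 48.4 tcp [ 676.11 -102.6   236.09] jaw 65.0 w 86 q [-0.27  0.55  0.43  1.44 -0.    0.17] F [0.52 1.29 0.33]
  shift cm [13.02 -0.05  1.51] turn deg [-1.01  0.29  0.15] rows 2.6
```

View pics/k9.png

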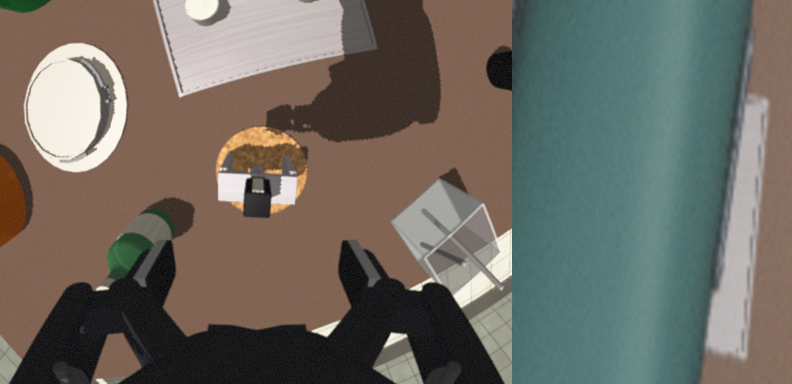

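Wrist view: the gauge's crossbar has its ends at (218,189) and (297,191), and the black block's top face is at about (257,206). Pot b is on the tray at (202,8). Pot d is out of this view.

```bash
python3 - <<'E'
from h import *
c=get_calibration("wrist")
e=onz(c,[[218,189],[297,191]],92,True); print(e,e.mean(0),np.linalg.norm(e[0]-e[1]),np.degrees(np.arctan2(*(e[1]-e[0])[1::-1])))
print(onz(c,[[257.5,205]],138,True))
p=cv2.imread("pics/w9.png")[120:225,200:310]
hsv=cv2.cvtColor(cv2.imread("pics/w9.png"),cv2.COLOR_BGR2HSV)
m=cv2.inRange(hsv,(8,80,80),(25,255,255)); m[:120]=0;m[225:]=0;m[:,:205]=0;m[:,315:]=0
k=cv2.convexHull(np.vstack(cv2.findContours(m,0,2)[0])); print("cork",cv2.minEnclosingCircle(onz(c,k[:,0]+0.,4,True)[:,:2].astype(np.float32)))
to(list(e.mean(0)[:2])+[150],np.degrees(np.arctan2(*(e[1]-e[0])[1::-1])))
E
```

```text
[[ 673.68 -144.69   92.  ]
 [ 709.57  -72.85   92.  ]] [ 691.62 -108.77   92.  ] 80.30888167197269 63.45784226118566
[[ 690.09 -108.16  138.  ]]
cork ((703.122314453125, -110.84066772460938), 102.03116607666016)
t 48.5 tcp [ 676.67 -103.37  234.71] jaw 64.9 w 85 q [-0.27  0.55  0.43  1.44 -0.    0.17] F [ 0.26  0.12 -0.6 ]
  shift cm [8.48 0.17 1.55] turn deg [1.45 0.24 0.16] rows 1.7
```

>>> step_arm(series=[[[1,0.2,0],[1,0.17,1.5],1],[[1,0.2,0],[4,0.17,1.5],1],[[1,0.2,0],[8,0.17,1.5],1],[[1,0.2,0],[11.5,0.17,1.5],1],[[1,0.2,0],[13.4,0.17,1.5],1]])

```text
clock: 49.0
tcp_pos: [689.4, -107.8, 97.4]
orientation: [0.687, 0.159, 0.69, -0.16]
ft_force: [-0.0, 0.2, -0.2]
width: 85.3
```

```bash
python3 - <<'E'
from h import *
to([691,-108.5,98.5],64)
im=get_image("wrist"); cv2.imwrite("pics/w10.png",im[...,::-1])
E
```

```text
t 49.0 tcp [ 689.39 -107.79   97.45] jaw 63.9 w 85 q [-0.27  0.62  0.18  1.14 -0.    0.18] F [-0.01  0.19 -0.23]
  shift cm [-0.11  0.01  0.18] turn deg [-0.07 -0.19  0.2 ] rows 0.0
```

View pics/w10.png

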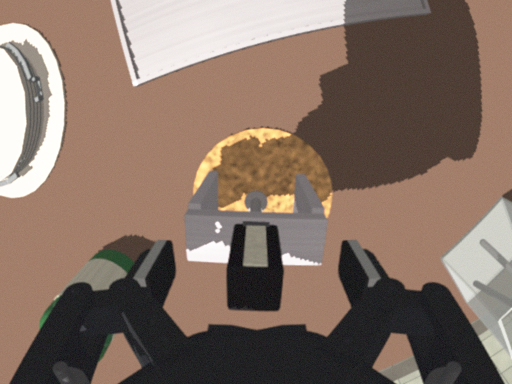

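The block is centred between the fingers at (256,275), and the crossbar runs level in the picture, so the yaw is right.

>>> step_arm(series=[[[0,0,0],[0,0,0.15],-1],[[0,0,0],[0,0,0.15],-1],[[0,0,0],[0,0,0.15],-1],[[0,0,0],[0,0,0.15],-1],[[0,0,0],[0,0,0.15],-1]])

```text
clock: 49.55
tcp_pos: [690.7, -108.5, 96.5]
orientation: [0.687, 0.159, 0.69, -0.16]
ft_force: [-0.1, -0.7, 5.5]
width: 23.2
```

>>> step_arm(series=[[[0,0,0],[0,0,0],-1],[[0,0,0],[0,0,0],-1],[[0,0,0],[0,0,0],-1],[[0,0,0],[0,0,0],-1],[[0,0,0],[0,0,0],-1]])

```text
clock: 50.05
tcp_pos: [690.7, -108.5, 96.6]
orientation: [0.687, 0.159, 0.69, -0.16]
ft_force: [-0.6, -0.9, 0.9]
width: 23.6
```

```bash
python3 - <<'E'
from h import *
to([477,-79,190],64)
c=get_calibration("wrist")  # w10 camera differs slightly; t9 b check from w9 only
E
```

```text
t 50.05 tcp [ 690.69 -108.52   96.56] jaw 63.9 w 24 q [-0.27  0.62  0.19  1.14 -0.    0.18] F [-0.63 -0.87  0.91]
  shift cm [ -9.24  -6.78 -20.53] turn deg [-0.08 -0.22  0.21] rows 4.7
```

>>> step_arm(series=[[[0,0,0],[-1,0,0],-1],[[0,0,0],[-3,0,0],-1],[[0,0,0],[-6,0,0],-1],[[0,0,0],[-9,0,0],-1],[[0,0,0],[-10.5,0,0],-1]])

```text
clock: 50.55
tcp_pos: [691.6, -108.4, 204.6]
orientation: [0.688, 0.159, 0.69, -0.16]
ft_force: [-0.1, 0.2, -4.9]
width: 23.4
```

>>> step_arm(series=[[[0,-0.2,0],[0,-0.5,-1.5],-1],[[0,-0.2,0],[0,-1.2,-4],-1],[[0,-0.2,0],[0,-2,-6.5],-1],[[0,-0.2,0],[0,-2.7,-8],-1],[[0,-0.2,0],[0,-2.7,-8],-1]])

```text
clock: 51.05
tcp_pos: [606.0, -97.2, 205.8]
orientation: [0.689, 0.158, 0.688, -0.161]
ft_force: [-0.4, -0.0, -4.3]
width: 23.6
```

```bash
python3 - <<'E'
from h import *
to([477,-79,190],64)
im=get_image("wrist"); cv2.imwrite("pics/w11.png",im[...,::-1])
E
```

```text
t 51.05 tcp [606.04 -97.15 205.81] jaw 63.9 w 24 q [-0.29  0.42  0.13  1.27 -0.    0.17] F [-0.45 -0.04 -4.35]
  shift cm [  1.57  -4.04 -12.39] turn deg [-0.08  0.1   0.18] rows 2.6
```

View pics/w11.png

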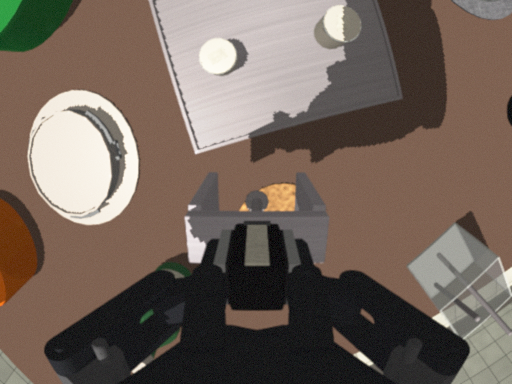

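Both pots stand on the tray: pot b's top is at (218,56) and pot d's at (341,24). The gauge is held straight.

```bash
python3 - <<'E'
from h import *
c=get_calibration("wrist")
print(onz(c,[[218,56]],42,True),onz(c,[[341.5,24]],62,True))
to([477.5,-79,150],64); to([494.5,50,200],64)
E
```

```text
[[482.59 -79.39  42.  ]] [[506.22  43.85  62.  ]]
t 51.1 tcp [607.26 -97.38 205.61] jaw 63.9 w 23 q [-0.29  0.43  0.13  1.27 -0.    0.17] F [-0.42  0.17 -5.22]
  shift cm [  5.54  -4.04 -12.48] turn deg [-0.08  0.14  0.17] rows 2.8
t 51.1 tcp [607.26 -97.38 205.61] jaw 63.9 w 23 q [-0.29  0.43  0.13  1.27 -0.    0.17] F [-0.42  0.17 -5.22]
  shift cm [  0.5    8.28 -16.61] turn deg [-0.08  0.14  0.17] rows 3.7
```

```bash
python3 - <<'E'
from h import *
cw,cs,ct=(get_calibration(n) for n in ("wrist","side","top"))
W=get_image("wrist");S=get_image("side");T=get_image("top")
for n,i in (("w",W),("s",S),("t",T)): cv2.imwrite(f"pics/{n}12.png",i[...,::-1])
def blobs(im,box,nm):
    x0,x1,y0,y1=box; p=im[y0:y1,x0:x1].astype(int); yel=p[...,0]-p[...,2]; 
    # pots are yellowish white, the tray pinkish grey
    m=((p[...,1]-p[...,2]>6)&(p[...,1]>=p[...,0]-8)&(p[...,1]>90)).astype(np.uint8)
    n,l,st,ce=cv2.connectedComponentsWithStats(cv2.morphologyEx(m,2,np.ones((2,2),np.uint8)))
    for i in range(1,n):
        if st[i,4]>25: print(nm,st[i]+[x0,y0,0,0,0],ce[i]+[x0,y0])
blobs(W,(140,400,0,120),"w"); blobs(S,(190,290,160,235),"s"); blobs(T,(170,270,145,225),"t")
print(W[56,218],W[90,218],W[15,342],W[40,330],S[195,240])
s=cv2.resize(cv2.imread("pics/s12.png")[150:240,180:300],(480,360),interpolation=2); w=cv2.resize(cv2.imread("pics/t12.png")[145:225,170:270],(320,360),interpolation=2)
cv2.imwrite("pics/k12.png",np.hstack([s,w]))
E
```

```text
w [ 315    5   47   43 1378] [338.34  25.83]
w [ 199   37   39   38 1116] [218.13  55.67]
s [246 197  11   5  49] [251.35 198.9 ]
s [285 224   5  11  39] [287.54 229.62]
s [207 227  49   8 240] [232.19 231.32]
[248 245 229] [219 207 206] [225 218 191] [135 130 116] [204 190 188]
```

View pics/k12.png

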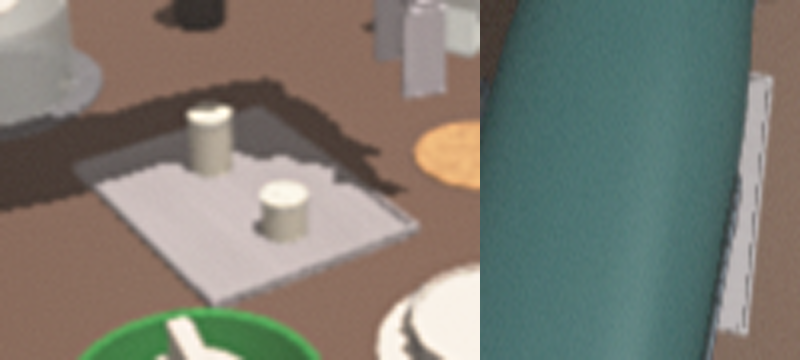

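The side crop shows both pots upright on the tray: pot b's top at (284,194) and pot d's top at (210,114). Part of the tray lies in the arm's shadow.

```bash
python3 - <<'E'
from h import *
cs=get_calibration("side");c=get_calibration("wrist")
print(onz(cs,[[251,198.5]],42),onz(cs,[[232.5,178.4]],62))
print("wrist",onz(c,[[218.1,55.7]],42,True),onz(c,[[341.5,23]],62,True), "tray corner",onz(c,[[197,152],[401,98]],9,True))
print(tri(c,[[218.1,55.7]],cs,[[251,198.5]],True),tri(c,[[341,23]],cs,[[232.5,178.4]],True))
to([477.5,-79,150],64)
E
```

```text
[[479.22 -83.34  42.  ]] [[501.23  39.34  62.  ]]
wrist [[483.7  -79.34  42.  ]] [[506.55  43.82  62.  ]] tray corner [[ 565.69 -154.      9.  ]
 [ 609.89   96.85    9.  ]]
(array([482.94, -79.38,  38.62]), np.float64(0.4240379202721779)) (array([505.81,  44.98,  57.99]), np.float64(0.3719000338748757))
t 51.25 tcp [608.53 -97.58 204.87] jaw 63.9 w 23 q [-0.29  0.43  0.13  1.27 -0.    0.17] F [ 0.55 -0.09 -4.59]
  shift cm [  5.47  -4.07 -12.6 ] turn deg [-0.07  0.14  0.17] rows 2.9
```

>>> step_arm(series=[[[0,0.1,0],[0.5,-1,-3],-1],[[0,0.1,0],[1,-2,-6],-1],[[0,0.1,0],[2,-3,-9],-1],[[0,0.1,0],[2.5,-4.1,-12.3],-1],[[0,0.1,0],[2.5,-4.1,-12.3],-1]])

```text
clock: 51.75
tcp_pos: [476.3, -79.4, 179.0]
orientation: [0.688, 0.159, 0.69, -0.161]
ft_force: [1.0, -0.7, -4.2]
width: 23.4
```

>>> step_arm(series=[[[0,0,0],[0,0,0],-1],[[0,0,0],[0,0,0],-1]])

```text
clock: 51.95
tcp_pos: [477.0, -79.5, 179.1]
orientation: [0.688, 0.159, 0.69, -0.16]
ft_force: [0.3, -0.3, -4.8]
width: 23.0
```

```bash
cat > pot.py <<'E'
from h import *
import sys
def look(tag,zt,target,zgo):
    c=get_calibration("wrist"); W=get_image("wrist"); cv2.imwrite(f"pics/{tag}.png",W[...,::-1]); p=W.astype(int)
    m=((p[...,1]-p[...,2]>6)&(p[...,1]>=p[...,0]-9)&(p[...,1]>70)).astype(np.uint8); m[:60]=0; m[240:]=0; m[:,:170]=0;m[:,350:]=0
    n,l,st,ce=cv2.connectedComponentsWithStats(cv2.morphologyEx(m,2,np.ones((3,3),np.uint8)))
    for i in range(1,n):
        if st[i,4]>80: print(st[i],ce[i],onz(c,[ce[i]],zt,True)[0])
    to(target+[zgo],64)
look(sys.argv[1],float(sys.argv[2]),[float(sys.argv[3]),float(sys.argv[4])],float(sys.argv[5]))
E
python3 pot.py w13 42 480 -80.3 97; ls pics/w13.png
```

```text
[ 239  155   39   41 1149] [258.51 174.59] [475.45 -76.3   42.  ]
[247 225  21  15 302] [256.77 232.14] [ 530.49 -105.05   42.  ]
t 52.0 tcp [477.25 -79.61 179.05] jaw 63.9 w 23 q [-0.33  0.22 -0.25  1.1  -0.    0.12] F [ 0.18 -0.49 -5.31]
  shift cm [8.2  0.09 0.3 ] turn deg [-0.07 -0.15  0.2 ] rows 1.6
pics/w13.png
```

View pics/w13.png

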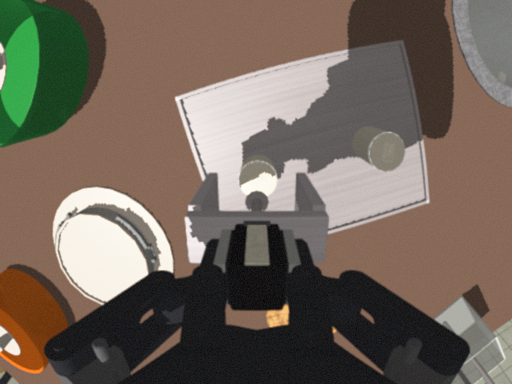

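Pot b's top disc is at (258,179), directly ahead of and below the foot at (257,202), and centred between the legs. Pot d's top is at (385,152).

>>> step_arm(series=[[[0,-0.1,0],[1,0.12,0.15],-1],[[0,-0.1,0],[2.5,0.12,0.15],-1],[[0,-0.1,0],[4,0.12,0.15],-1],[[0,-0.1,0],[5.2,0.12,0.15],-1],[[0,-0.1,0],[5.4,0.12,0.15],-1]])

```text
clock: 52.5
tcp_pos: [478.6, -79.1, 123.3]
orientation: [0.688, 0.158, 0.69, -0.16]
ft_force: [0.2, -0.0, -3.6]
width: 23.3
```

>>> step_arm(series=[[[0,0,0],[0,0,0],-1],[[0,0,0],[0,0,0],-1]])

```text
clock: 52.7
tcp_pos: [479.0, -79.1, 123.3]
orientation: [0.688, 0.158, 0.69, -0.16]
ft_force: [0.7, 0.1, -4.8]
width: 23.0
```

```bash
python3 - <<'E'
from h import *
to([479,-78.8,97],64); print(ctrl.state()["moment"])
E
```

```text
t 52.7 tcp [478.97 -79.15 123.3 ] jaw 63.9 w 23 q [-0.33  0.26 -0.36  0.95 -0.    0.13] F [ 0.72  0.07 -4.83]
  shift cm [ 2.63  0.04 -0.  ] turn deg [-0.06 -0.18  0.21] rows 0.5
[ 0.01  0.   -0.01]
```

>>> step_arm(series=[[[0,0,0],[0.5,0,0],-1],[[0,0,0],[1,0,0],-1],[[0,0,0],[1.5,0,0],-1],[[0,0,0],[2,0,0],-1],[[0,0,0],[2.3,0,0],-1]])

```text
clock: 53.2
tcp_pos: [478.8, -79.2, 99.8]
orientation: [0.687, 0.158, 0.69, -0.16]
ft_force: [0.5, -1.1, -4.1]
width: 23.1
```

>>> step_arm(series=[[[0,0,0],[0.05,0,0],-1],[[0,0,0],[0.1,0,0],-1],[[0,0,0],[0.15,0,0],-1],[[0,0,0],[0.2,0,0],-1]])

```text
clock: 53.6
tcp_pos: [478.8, -79.2, 97.9]
orientation: [0.687, 0.158, 0.69, -0.16]
ft_force: [-0.4, 0.2, -3.7]
width: 23.5
```

```bash
python3 - <<'E'
from h import *
to([479,-78.8,96.5],64); print(ctrl.state()["moment"])
E
```

```text
t 53.6 tcp [478.8  -79.21  97.9 ] jaw 63.9 w 24 q [-0.33  0.28 -0.4   0.89 -0.    0.12] F [-0.45  0.18 -3.68]
  shift cm [0.14 0.05 0.  ] turn deg [-0.06 -0.18  0.22] rows 0.0
[0.01 0.08 0.01]
```

>>> step_arm(series=[[[0,0,0],[0.05,0,0],-1],[[0,0,0],[0.1,0,0],-1],[[0,0,0],[0.15,0,0],-1],[[0,0,0],[0.15,0,0],-1]])

```text
clock: 54.0
tcp_pos: [478.9, -79.3, 96.6]
orientation: [0.688, 0.158, 0.69, -0.161]
ft_force: [-0.9, 0.1, 1.8]
width: 23.1
```

>>> step_arm(series=[[[0,0,0],[0.03,0,0],-1],[[0,0,0],[0.05,0,0],-1],[[0,0,0],[0.05,0,0],-1]])

```text
clock: 54.3
tcp_pos: [479.1, -79.4, 96.6]
orientation: [0.688, 0.158, 0.69, -0.161]
ft_force: [-2.4, -0.1, 8.8]
width: 23.6
```

>>> step_arm(series=[[[0,0,0],[0.02,0,0],-1],[[0,0,0],[0.02,0,0],-1],[[0,0,0],[0.02,0,0],-1],[[0,0,0],[0.02,0,0],-1],[[0,0,0],[0.02,0,0],-1]])

```text
clock: 54.8
tcp_pos: [479.0, -79.4, 96.6]
orientation: [0.688, 0.158, 0.69, -0.161]
ft_force: [-2.4, -0.7, 6.2]
width: 23.3
```

>>> step_arm(series=[[[0,0,0],[0,0,0],-1],[[0,0,0],[0,0,0],-1],[[0,0,0],[0,0,0],-1],[[0,0,0],[0,0,0],-1],[[0,0,0],[0,0,0],-1]])

```text
clock: 55.3
tcp_pos: [479.0, -79.4, 96.6]
orientation: [0.688, 0.158, 0.69, -0.161]
ft_force: [-1.8, -0.3, 4.3]
width: 23.2
```

>>> step_arm(series=[[[0,0,0],[0,0,0],-1],[[0,0,0],[0,0,0],-1],[[0,0,0],[0,0,0],-1],[[0,0,0],[0,0,0],-1],[[0,0,0],[0,0,0],-1]])

```text
clock: 55.8
tcp_pos: [479.0, -79.4, 96.6]
orientation: [0.688, 0.158, 0.69, -0.161]
ft_force: [-2.8, -0.3, 4.1]
width: 23.5
```

```bash
python3 - <<'E'
from h import *
s=get_image("side"); cv2.imwrite("pics/s14.png",s[...,::-1])
c=get_calibration("wrist"); 
to([502,44,97],64)
E
```

```text
t 55.85 tcp [479.01 -79.41  96.62] jaw 63.9 w 23 q [-0.33  0.28 -0.41  0.88 -0.    0.12] F [-2.41 -0.45  5.56]
  shift cm [-0.08 12.1  -3.36] turn deg [-0.06 -0.12  0.22] rows 2.5
```

>>> step_arm(series=[[[0,0,0],[-0.5,0,0],-1],[[0,0,0],[-2.5,0,0],-1],[[0,0,0],[-5,0,0],-1],[[0,0,0],[-7.5,0,0],-1],[[0,0,0],[-9.5,0,0],-1]])

```text
clock: 56.35
tcp_pos: [479.5, -79.2, 192.9]
orientation: [0.688, 0.158, 0.69, -0.161]
ft_force: [0.1, -0.6, -6.1]
width: 23.4
```

>>> step_arm(series=[[[0,0,0],[0,2,-0.6],-1],[[0,0,0],[0,4.5,-1.3],-1],[[0,0,0],[0,8,-2.2],-1],[[0,0,0],[0,11,-3.1],-1],[[0,0,0],[0,12.1,-3.4],-1]])

```text
clock: 56.85
tcp_pos: [502.2, 46.8, 192.4]
orientation: [0.688, 0.158, 0.69, -0.16]
ft_force: [0.8, -0.7, -4.6]
width: 23.5
```

>>> step_arm(series=[[[0,0,0],[0,0,0],-1],[[0,0,0],[0,0,0],-1],[[0,0,0],[0,0,0],-1]])

```text
clock: 57.15
tcp_pos: [502.1, 45.9, 192.4]
orientation: [0.688, 0.158, 0.69, -0.16]
ft_force: [0.4, -0.4, -5.0]
width: 23.5
```

```bash
python3 pot.py w15 62 502 44 97; python3 - <<'E'
from h import *
W=cv2.imread("pics/w15.png")[...,::-1].astype(int)
# row / column profiles of the pot: mask as ascii
m=((W[...,1]-W[...,2]>6)&(W[...,1]>=W[...,0]-9)&(W[...,1]>60))
for v in range(125,235,4): print(v,"".join("%4d"%W[v,u].sum() for u in range(215,305,5)))
E
```

```text
[ 238  151   40   46 1298] [257.94 173.1 ] [497.44  50.04  62.  ]
[246 225  22  15 307] [256.47 232.13] [552.62  21.61  62.  ]
t 57.2 tcp [502.12  45.84 192.41] jaw 64.0 w 23 q [-0.07  0.25 -0.18  1.15 -0.    0.38] F [ 0.37 -0.63 -4.35]
  shift cm [ 9.54 -0.14  0.09] turn deg [-0.01 -0.11  0.2 ] rows 1.9
125  700 697 692 686 680 675 675 667 658 642 646 523 295 281 293 280 288 284
129  701 691 686 690 679 677 666 664 671 481 290 285 288 276 275 298 279 288
133  705 702 688 686 682 680 678 673 296 289 276 282 284 286 289 291 285 285
137  703 692 698 701 693 679 672 319 286 296 288 299 289 284 292 273 284 283
141  715 710 702 686 686 685 578 289 283 284 285 276 285 274 278 286 286 289
145  705 700 693 689 683 674 565 277 293 276 295 281 277 281 283 281 296 296
149  703 700 687 677 675 674 568 292 291 279 291 286 286 278 277 284 283 285
153  688 692 686 694 694 683 571 307 328 323 317 285 292 280 282 278 281 287
157  699 706 696 692 686 678 359 320 321 330 326 311 291 275 283 598 612 617
161  705 697 691 686 677 678 313 414 421 473 382 326 289 280 278 630 621 611
165  699 687 686 690 679
[... 661 characters left out ...]
446 267
201  281 658 674 664 648 641 430 285 243 245 267 622 614 605 608 609 419 268
205  281 652 643 636 635 631 572 290 245 243 279 617 611 618 604 618 427 266
209  269 621 636 632 644 622 632 379 252 244 438 601 609 607 607 608 399 281
213  283 280 271 285 279 289 278 283 282 283 291 282 286 286 282 278 290 293
217  322 331 325 324 331 326 327 324 329 328 328 318 333 330 335 341 339 350
221  330 329 332 333 341 336 190 187 184 182 189 265 348 330 340 349 344 345
225  334 321 336 336 228  75 137 331 318 318 311  88  40 339 339 342 353 338
229  344 349 313 296  95  69  52 339 347 346 340  60  32 256 309 313 351 355
233  337 318 273 204  42  73  89 351 321 338 353  47  41  43 262 272 341 352
```

```bash
python3 - <<'E'
from h import *
c=get_calibration("wrist"); p=onz(c,[[258,180],[258,183],[238,180],[278,180]],62,True); print(p)
to([p[0,0],p[0,1],122],64)
E
```

```text
[[503.64  47.07  62.  ]
 [506.33  45.76  62.  ]
 [495.26  29.85  62.  ]
 [512.    64.3   62.  ]]
t 57.2 tcp [502.12  45.84 192.41] jaw 64.0 w 23 q [-0.07  0.25 -0.18  1.15 -0.    0.38] F [ 0.37 -0.63 -4.35]
  shift cm [7.04 0.2  0.1 ] turn deg [-0.01 -0.11  0.2 ] rows 1.4
```

>>> step_arm(series=[[[0,0,0],[1,0.15,0.15],-1],[[0,0,0],[2.5,0.15,0.15],-1],[[0,0,0],[4,0.15,0.15],-1],[[0,0,0],[5,0.15,0.15],-1],[[0,0,0],[5.3,0.15,0.15],-1]])

```text
clock: 57.7
tcp_pos: [503.4, 46.1, 138.1]
orientation: [0.687, 0.158, 0.69, -0.16]
ft_force: [0.2, -0.0, -4.6]
width: 23.1
```

>>> step_arm(series=[[[0,0,0],[0,0,0],-1],[[0,0,0],[0,0,0],-1]])

```text
clock: 57.9
tcp_pos: [503.5, 46.0, 138.4]
orientation: [0.687, 0.158, 0.69, -0.161]
ft_force: [-0.4, -0.0, -4.3]
width: 23.1
```

>>> step_arm(series=[[[0,0,0],[0.8,0,0],-1],[[0,0,0],[1.6,0,0],-1],[[0,0,0],[2.4,0,0],-1],[[0,0,0],[3,0,0],-1],[[0,0,0],[3.4,0,0],-1]])

```text
clock: 58.4
tcp_pos: [503.2, 45.9, 103.7]
orientation: [0.687, 0.158, 0.691, -0.161]
ft_force: [0.3, -0.8, -3.7]
width: 23.3
```

```bash
python3 - <<'E'
from h import *
to([503.5,47,96.6],64); print(ctrl.state()["moment"])
E
```

```text
t 58.4 tcp [503.22  45.93 103.7 ] jaw 63.9 w 23 q [-0.07  0.31 -0.35  0.92 -0.    0.39] F [ 0.3  -0.77 -3.68]
  shift cm [ 0.71  0.11 -0.02] turn deg [-0.06 -0.22  0.25] rows 0.1
[ 0.02 -0.12  0.03]
```

>>> step_arm(series=[[[0,0,0],[0.2,0,0],-1],[[0,0,0],[0.4,0,0],-1],[[0,0,0],[0.5,0,0],-1],[[0,0,0],[0.6,0,0],-1],[[0,0,0],[0.6,0,0],-1]])

```text
clock: 58.9
tcp_pos: [503.2, 45.9, 97.7]
orientation: [0.687, 0.158, 0.691, -0.161]
ft_force: [-0.0, -0.1, -3.1]
width: 23.4
```

>>> step_arm(series=[[[0,0,0],[0.05,0,0],-1],[[0,0,0],[0.1,0,0],-1],[[0,0,0],[0.13,0,0],-1],[[0,0,0],[0.15,0,0],-1]])

```text
clock: 59.3
tcp_pos: [503.4, 45.8, 96.6]
orientation: [0.688, 0.158, 0.69, -0.161]
ft_force: [-1.4, -2.2, 7.1]
width: 22.8
```

>>> step_arm(series=[[[0,0,0],[0.02,0,0],-1],[[0,0,0],[0.05,0,0],-1],[[0,0,0],[0.05,0,0],-1]])

```text
clock: 59.6
tcp_pos: [503.5, 45.7, 96.6]
orientation: [0.688, 0.158, 0.69, -0.161]
ft_force: [-3.3, -1.4, 9.4]
width: 23.3
```

>>> step_arm(series=[[[0,0,0],[0.02,0,0],-1],[[0,0,0],[0.02,0,0],-1],[[0,0,0],[0.02,0,0],-1],[[0,0,0],[0.02,0,0],-1],[[0,0,0],[0.02,0,0],-1]])

```text
clock: 60.1
tcp_pos: [503.5, 45.7, 96.6]
orientation: [0.688, 0.158, 0.69, -0.161]
ft_force: [-1.6, -0.9, 6.7]
width: 23.4
```

>>> step_arm(series=[[[0,0,0],[0,0,0],-1],[[0,0,0],[0,0,0],-1],[[0,0,0],[0,0,0],-1],[[0,0,0],[0,0,0],-1],[[0,0,0],[0,0,0],-1]])

```text
clock: 60.6
tcp_pos: [503.5, 45.7, 96.6]
orientation: [0.688, 0.158, 0.69, -0.161]
ft_force: [-1.5, 0.2, 3.7]
width: 23.1
```

>>> step_arm(series=[[[0,0,0],[0,0,0],-1],[[0,0,0],[0,0,0],-1],[[0,0,0],[0,0,0],-1],[[0,0,0],[0,0,0],-1],[[0,0,0],[0,0,0],-1]])

```text
clock: 61.1
tcp_pos: [503.5, 45.8, 96.6]
orientation: [0.688, 0.158, 0.69, -0.161]
ft_force: [-1.0, -0.5, 4.3]
width: 23.0
```

>>> step_arm(series=[[[0,0,0],[-0.5,0,0],-1],[[0,0,0],[-2.5,0,0],-1],[[0,0,0],[-5,0,0],-1],[[0,0,0],[-7.5,0,0],-1],[[0,0,0],[-10,0,0],-1]])

```text
clock: 61.6
tcp_pos: [503.6, 46.0, 197.5]
orientation: [0.688, 0.158, 0.69, -0.161]
ft_force: [-0.4, -0.7, -5.1]
width: 23.4
```

>>> step_arm(series=[[[0,0,0],[0,-0.6,2.5],-1],[[0,0,0],[0,-1.4,6],-1],[[0,0,0],[0,-2.4,10],-1],[[0,0,0],[0,-3,13],-1],[[0,0,0],[0,-3.5,15],-1]])

```text
clock: 62.1
tcp_pos: [624.3, -52.7, 196.5]
orientation: [0.687, 0.158, 0.69, -0.161]
ft_force: [-1.2, 1.4, -5.6]
width: 23.4
```

>>> step_arm(series=[[[0,0,0],[0,-0.6,2.5],-1],[[0,0,0],[0,-1.2,5],-1],[[0,0,0],[0,-1.8,7.5],-1],[[0,0,0],[0,-2,8.6],-1],[[0,0,0],[0,-2,8.6],-1]])

```text
clock: 62.6
tcp_pos: [693.3, -109.5, 194.9]
orientation: [0.687, 0.159, 0.691, -0.161]
ft_force: [-0.2, 0.8, -5.2]
width: 23.9
```

```bash
python3 - <<'E'
from h import *
to([692.5,-108,105],64)
W=get_image("wrist"); cv2.imwrite("pics/w16.png",W[...,::-1]); T=get_image("top"); cv2.imwrite("pics/t16.png",T[...,::-1])
ct=get_calibration("top")
for nm,im,box in (("top0",cv2.imread("pics/top0.png")[...,::-1],0),):
    hsv=cv2.cvtColor(np.ascontiguousarray(im),cv2.COLOR_RGB2HSV)
    m=cv2.inRange(hsv,(8,90,60),(25,255,255)); m[:107]=0;m[145:]=0;m[:,:225]=0;m[:,268:]=0
    k=cv2.convexHull(np.vstack(cv2.findContours(m,0,2)[0]))[:,0]; P=onz(ct,k+0.,4)[:,:2]; print(P.min(0),P.max(0),P.shape)
E
```

```text
t 62.6 tcp [ 693.34 -109.49  194.93] jaw 63.8 w 24 q [-0.27  0.6   0.41  1.38 -0.    0.19] F [-0.16  0.82 -5.21]
  shift cm [ 8.99  0.14 -0.1 ] turn deg [-0.16 -0.28  0.28] rows 1.8
[ 639.46 -164.63] [758.53 -47.49] (22, 2)
```

>>> step_arm(series=[[[0,0,0],[1.5,0.2,0.1],-1],[[0,0,0],[3.5,0.2,0.1],-1],[[0,0,0],[6,0.2,0.1],-1],[[0,0,0],[8,0.2,0.1],-1],[[0,0,0],[8.9,0.2,0.1],-1]])

```text
clock: 63.2
tcp_pos: [692.1, -106.2, 105.2]
orientation: [0.686, 0.158, 0.692, -0.161]
ft_force: [-0.4, -0.1, -3.9]
width: 23.7
```

>>> step_arm(series=[[[0,0,0],[0.2,0,0],-1],[[0,0,0],[0.4,0,0],-1],[[0,0,0],[0.6,0,0],-1],[[0,0,0],[0.6,0,0],-1]])

```text
clock: 63.6
tcp_pos: [692.3, -106.2, 99.7]
orientation: [0.686, 0.158, 0.691, -0.161]
ft_force: [-0.7, 0.6, -4.8]
width: 23.3
```

```bash
python3 - <<'E'
from h import *
to([695,-107.5,96.6],64)
E
```

```text
t 63.6 tcp [ 692.27 -106.22   99.74] jaw 63.9 w 23 q [-0.27  0.63  0.2   1.15 -0.    0.19] F [-0.65  0.6  -4.76]
  shift cm [0.31 0.01 0.3 ] turn deg [-0.08 -0.37  0.28] rows 0.1
```

>>> step_arm(series=[[[0,-0.2,0],[0,0,0.3],-1],[[0,-0.2,0],[0.15,0,0.3],-1],[[0,-0.2,0],[0.25,0,0.3],-1],[[0,-0.2,0],[0.33,0,0.3],-1],[[0,-0.2,0],[0.36,0,0.3],-1]])

```text
clock: 64.1
tcp_pos: [695.1, -107.7, 96.6]
orientation: [0.688, 0.158, 0.69, -0.161]
ft_force: [-2.2, -1.0, 3.7]
width: 23.1
```

>>> step_arm(series=[[[0,0,0],[0,0,0],-1],[[0,0,0],[0.02,0,0],-1]])

```text
clock: 64.3
tcp_pos: [695.2, -107.8, 96.6]
orientation: [0.688, 0.158, 0.69, -0.161]
ft_force: [-1.4, -0.3, 2.9]
width: 23.3
```

>>> step_arm(series=[[[0,0,0],[0,0,0],1],[[0,0,0],[0,0,0],1],[[0,0,0],[0,0,0],1],[[0,0,0],[0,0,0],1],[[0,0,0],[0,0,0],1]])

```text
clock: 64.8
tcp_pos: [695.2, -107.8, 96.7]
orientation: [0.688, 0.158, 0.69, -0.161]
ft_force: [0.4, -0.3, -0.0]
width: 85.2
```

>>> step_arm(series=[[[0,0,0],[-3,0,0],1],[[0,0,0],[-7,0,0],1],[[0,0,0],[-11,0,0],1],[[0,0,0],[-15,0,0],1],[[0,0,0],[-17,0,0],1]])

```text
clock: 65.3
tcp_pos: [696.2, -107.2, 270.4]
orientation: [0.689, 0.158, 0.688, -0.161]
ft_force: [-0.2, -0.8, 1.0]
width: 85.5
```

>>> step_arm(series=[[[0,0,0],[0,9.4,-19.3],1],[[0,0,0],[0,9.4,-19.3],1],[[0,0,0],[0,9.4,-19.3],1],[[0,0,0],[0,9.4,-19.3],1],[[0,0,0],[0,9.4,-19.3],1]])

```text
clock: 65.8
tcp_pos: [561.4, 65.1, 270.6]
orientation: [0.69, 0.157, 0.688, -0.16]
ft_force: [0.4, -0.7, 0.2]
width: 85.4
```

>>> step_arm(series=[[[0,0,0],[0,9.4,-19.3],1],[[0,0,0],[0,9.4,-19.3],1],[[0,0,0],[0,9.4,-19.3],1],[[0,0,0],[0,9.4,-19.3],1],[[0,0,0],[0,9.4,-19.3],1]])

```text
clock: 66.3
tcp_pos: [426.7, 236.2, 270.3]
orientation: [0.69, 0.157, 0.689, -0.159]
ft_force: [0.5, -0.1, 0.5]
width: 85.4
```

>>> step_arm(series=[[[0,0,0],[0,10,-16],1],[[0,0,0],[0,10,-16],1],[[0,0,0],[0,10,-16],1],[[0,0,0],[0,10,-16],1],[[0,0,0],[0,10,-16],1]])

```text
clock: 66.8
tcp_pos: [323.9, 399.1, 269.5]
orientation: [0.69, 0.155, 0.689, -0.157]
ft_force: [-0.7, -1.0, 0.1]
width: 85.4
```

```bash
python3 - <<'E'
from h import *
to([300,400,260])
T=get_image("top"); cv2.imwrite("pics/t17.png",T[...,::-1]);S=get_image("side"); cv2.imwrite("pics/s17.png",S[...,::-1])
a=cv2.resize(cv2.imread("pics/t17.png")[90:240,80:345],(795,450),interpolation=2); b=cv2.imread("pics/s17.png")[125:255,140:345]
b=cv2.resize(b,(237,150),interpolation=2)
im=np.zeros((600,795,3),np.uint8); im[:450]=a
b=cv2.imread("pics/s17.png"); im[450:,:265]=cv2.resize(b[125:210,140:290],(265,150)); im[450:,265:530]=cv2.resize(b[165:225,210:316],(265,150)); im[450:,530:]=cv2.resize(b[140:200,255:361],(265,150))
cv2.imwrite("pics/k17.png",im)
E
```

```text
t 66.8 tcp [323.91 399.07 269.5 ] jaw 64.5 w 85 q [ 0.73  0.24  0.02  1.35 -0.    1.18] F [-0.72 -0.99  0.13]
  shift cm [ 0.95 -0.95 -2.2 ] turn deg [0.   0.1  0.13] rows 0.5
```

View pics/k17.png

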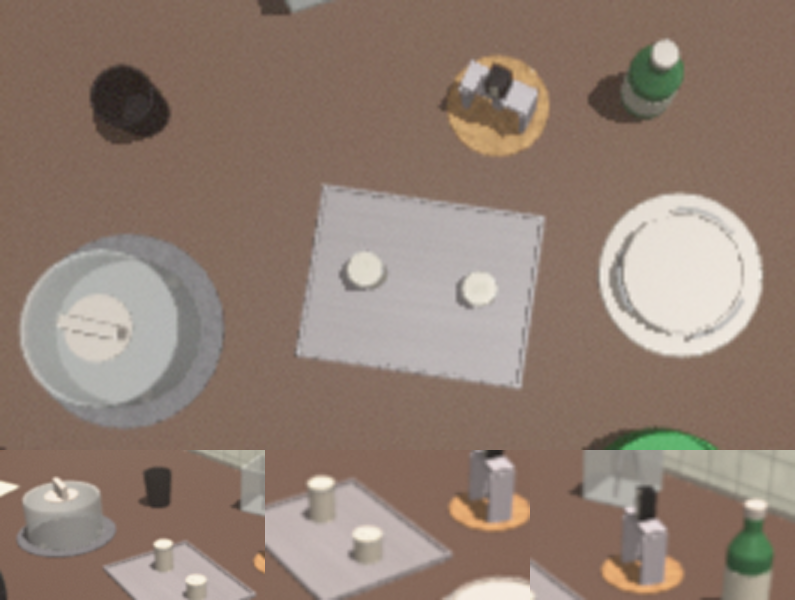

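The last view shows the lid upright on the mat. Its top disc is at (94,327), about 3 px from where a lid centred on the mat would show. Both pots stand on the tray at (365,269) and (478,289). The gauge is upright within the cork at (498,95), and the cup and bottle are where they were. The gripper is touching nothing.

```bash
python3 -c "
from rig import hand_in
print(hand_in())"
```

```text
the job is handed in; nothing more can be done
None
```

The whole task is done and handed in at about 67 s of the 210 s allowed; `hand_in()` gives no verdict.

- **Lid:** I turned it about 730° (12.7 rad, by summing the jaw angle) over four strokes. It then lifted freely and was set upright on the mat. Its centre is within about 5 mm of the mat's centre.
- **Pots:** Two were present, the 38 mm (`pot_b`) and the 58 mm (`pot_d`). Both were moved to the tray and stand upright in the last picture.
- **Gauging:** I did the 38 mm pot first, then the 58 mm. Each time the soles seated at TCP 96.6 mm, the same as on the pad, and I held still for about 1.5 s under light pressure. The foot's reading itself cannot be seen from here. I judged contact only from the force.
- **Gauge, cup and bottle:** The gauge is back upright within the cork. The cup and bottle look unmoved, and the gripper was clear of everything.

**Checks that disagreed:**
- **Pot positions:** Wrist, side-camera and release positions differed by about 5 mm for `pot_b` and up to about 12 mm for `pot_d`. I lowered the gauge on the close wrist views, where `pot_d`'s top measured the right 38 mm across.
- **Setting down `pot_d`:** The tray pushed back with about 18 N before I released it. It stayed standing.

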